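Drift a stretcher-frame joint into line and lock the jig

ROBOT

A 7-joint arm with a two-finger parallel gripper is mounted at the origin on the work surface. World frame = base frame: x ahead of the robot, y to its left, z up, the work surface at z = 0. Lengths are in m, angles in rad, forces in N, time in s.
With the tool pointing down it reaches from about 0.35 to 0.9 m from the base axis. Payload 8.1 kg.
Tool frame: the origin (TCP) lies at the very end of the fingers, on their centre line; the grasp point (between the pads) lies 19 mm behind it (arm.grip_depth is the distance from the TCP to the grasp point, in m); x points along the fingers, z is the direction in which the jaws open and shut, and the axes are right-handed (so a half turn about x gives the same grasp; the last joint's range is limited). The gripper opens to 92 mm and grips with 3 to 60 N. Pads are 19 mm wide; open, the fingers measure 130 mm over their backs; the gripper's body (75 mm by 190 mm) begins 47 mm behind the grasp point.
Start: joints at [-1.347, 0.434, 0.025, 1.573, -0.012, 1.134, -0.075], TCP at [0.201, 0.592, 0.227] pointing down, gripper open.
Joint ranges: [-2.62, 2.62], [-0.44, 2.09], [-1.27, 1.32], [0.08, 2.57], [-1.32, 4.46], [0.12, 2], [-2.74, 2.74]. Speed limits (rad/s): [2.22, 2.22, 3.01, 3.01, 3.14, 3.14, 3.14].

INTERFACE

Orientations are given as a rotation vector (axis times angle).
In Python, from cell import status, cams, arm gives the robot as it stands. The module is installed in compiled form; this text tells all that it offers.
- The arm moves only by the tool step_arm, never from a script. Its argument "rows" is a list of rows, each a list of 7 numbers: the gripper command: -1 is fully open, 1 is shut, values between are in proportion, then the shift along the tool's x, y, z as a fraction of full scale, then the turn, a rotation vector about the tool's x, y, z as a fraction of full scale. In form: [[grip, x, y, z, rx, ry, rz], ...]. A call has 1 to 12 rows; each row is the pose to reach, as a shift and turn from the pose commanded when the call began, along the tool's axes at that moment; what a row does not reach only later rows make up. Full scale, the value 1, is 80 cm for a shift and 60 degrees for a turn. A row lasts 1/12 s, in which the tool goes at most 41.7 mm and 7.16 degrees, less where a joint would pass 70% of its speed; a pose out of reach is approached as far as the arm can. A call with a number of a shift or a turn outside -1 to 1 is refused whole. A call with a gripper value outside its range is refused whole. The fingers move at their own pace and stop on an object; "newtons" is the grip in N (left out, the last holds). Time passes only in rows, so rows that repeat a pose let the fingers close. It gives the time, the measured TCP pose, the force and the opening at its end, in the units of the state.
- status.observe(): the state, without advancing time (a new reading comes with each control period).
- cams.get_image(name): name is "scene" or "top" or "wrist"; returns a dict with "pixels" (420x560x3 uint8, red, green, blue), "range_z" (420x560 float32, m along the optical axis (not along the pixel's ray), 0 where there is no reading), "camera_matrix" (3x3 intrinsics, pixels), "eye" and "attitude" of the camera in the world; the wrist camera has in their place "tool_from_camera" (4x4, takes a point from camera to tool coordinates, whose origin is the TCP and whose axes are the tool frame's). Camera axes: x right, y down, z forward; pixel columns grow to the right and rows downward; lengths in m; the calibration is good to about 2 mm. A picture is of the moment at which its call begins: read the wrist's pose just before it.
- arm.sign_off(): hands the job in, once; it reports no verdict.
The state is a dict: "clock": time; "joints": joint angles; "dq": joint speeds; "joint_efforts": joint torques, N m; "position": TCP position; "ee_rot": TCP orientation; "force": force on the tool from outside, world axes, zero at the start; "ft_torque": the same for the moment, N m; "width": opening from 0.0 (shut) to 1.0 (fully open).
Only numpy, scipy, OpenCV 4.12 (cv2) and the standard library are available. Lean on these libraries where they do the work, as an engineer would, in place of code of your own. Each camera call takes 0.05 s, during which the arm holds its last target.

TASK

Make this frame joint ready for stapling: first clear all the wood offcuts off the jig and bench into the cardboard bin. Then push the tapered drift through the bracket hole and the rail's splice-plate hole, right up to its handle, so that it pulls the rail into line (do not push the rail with the gripper), and with the drift still in place slide the little recessed lock on the jig fully away from the robot. Finally draw the drift out, leaving the rail in line and locked, and lay it flat in the aluminium tray, without shoving the other things on the bench about.

Things in the scene. Friction and masses are not known exactly. Their poses are not given: they have to be found in the camera images.
- jig: Fixed joining jig (all sizes in this list in mm). Plywood board 220 (x) by 300 (y) by 15 thick; origin under its centre on the bench, x across the board away from the robot, y left, z up. It carries an upright steel bracket plate (10 thick, 60 wide in y, from 15 to 85 above the bench, front face at x = 30) with a round through hole, and at x -76 to 20, y -130 to -80 a grey lock housing whose top is 37 above the bench, with a slot in its top.
- hole (a point): Centre of the bracket hole's front mouth, on the face towards the robot; the hole is 24 in diameter, its axis is the jig's x axis direction (the point's axes are the jig's), 60 above the bench. Nothing but offcuts stands in front of it.
- rail_hole (a point): Centre of the front mouth of the rail's splice-plate hole, also 24 in diameter and 60 above the bench, 12 behind the bracket's front face; the splice plate (10 thick, same outline as the bracket plate) stands 2 behind the bracket plate and moves sideways with the rail.
- rail (a joint): Sideways slide of the wooden rail (44 by 270 by 24, lying behind the plates, its top 39 above the bench) with its splice plate along the jig's y, in m: 0 = both holes in line, range -0.012 to 0.012; starts 0.007 to 0.010, i.e. the rail hole stands 7 to 10 mm towards jig +y. About 3 N of friction holds it wherever it is left.
- lock (a joint): Travel of the recessed slide lock along the jig's +x (away from the robot), in m: 0 = open, 0.022 = fully home (locked). About 1.5 N of friction, no spring; it stays where it is left.
- lock_rib (a point): Middle of the top of the lock's rib, 1 below the top of its housing (36 above the bench), at jig x = -20, y = -105 when the lock is open. The rib is 12 (x) by 30 (y) and stands 17 high in a slot 34 wide (y) and 80 long (x), 18 deep from the housing's top; at the open end there are 42 mm of free slot on the robot's side of the rib, for a fingertip.
- drift: Loose steel tapered drift, 175 long, 0.35 kg: square handle 28 by 28 by 75, then a round shank 22 in diameter and 40 long, then a cone 60 long down to a 6 mm nose. Origin on its axis in the middle of the handle, x along the axis towards the nose. It balances 22 towards the nose from the origin and lies on a flat of its handle.
- shoulder (a point): On the drift's axis, where the handle ends and the round shank begins, 37.5 from the drift's origin. Full depth is with this against or a few mm short of the bracket's front face; let go there, the drift stays in with its handle drooping about 0.13 rad.
- nose (a point): The tip of the drift's cone, 137.5 from the drift's origin.
- tray: Fixed shallow aluminium tray, 250 (x) by 160 (y) by 18 high, walls and floor 5 thick; origin under its centre. The drift starts in it, and goes back anywhere in it.
- bin: Fixed cardboard bin, open on top, 200 by 200 by 90 high, walls and floor 5 thick; origin under its centre.
- offcut1: Loose wood offcut, plain block 80 by 34 by 24 (x, y, z); origin in its middle. May be absent.
- offcut2: Loose wood offcut, 75 by 36 by 22, with a pointed end at +x; origin in its middle. May be absent.
- offcut3: Loose wood offcut, plain block 95 by 30 by 24; origin in its middle. May be absent.
- offcut4: Loose wood offcut, 90 by 34 by 26, origin in its middle; the last 36 at its +x end is only the lower half thick (a half lap). May be absent.
- offcut5: Loose wood offcut, 85 by 40 by 22, with a pointed end at +x; origin in its middle. May be absent.
- cup: Bystander: copper cup, 84 across, 85 high.
- tape: Bystander: paper tape roll lying flat, 90 across, 24 high.
- glue: Bystander: white bottle, 60 across, 160 high.

How it is judged:
By the outcome, as a careful person would: the job done as asked, in the order asked, and still so for the second after the job is handed in, with the robot touching nothing.
Of offcut1, offcut2, offcut3, offcut4, offcut5 only 3 to 5 are there at a start; the rules pass over those that are not, and their reading is None.
At some moment in a run one of offcut1, offcut2, offcut3, offcut4, offcut5 may be knocked a few centimetres aside while the robot is not near it.
Once in a run the grip may slacken for a moment while it holds something.
It also fails if it takes over 210 s, if anything falls off the work surface, if the arm or the gripper's body presses on something with over 40 N, if the wrist force passes 120 N, or if a joint passes its speed limit or range.

## Working session

There is one attempt and no reset: what is moved stays moved. The work goes in short steps, Python scripts to look and compute and a tool call to move; the robot and the scene stay as the last step left them, time stands still between calls to the robot, and variables do not carry over. Pictures are saved under pics/ and viewed, and the job is handed in when it is done.

Besides the shell and the picture viewer there is one more tool, called by a JSON object that holds its "method" and its "body", one argument or row to a line. step_arm: Moves the arm, as the interface text tells. Its arguments: {"type":"object","properties":{"rows":{"type":"array","items":{"type":"array","items":{"type":"number"}}},"newtons":{"type":"number"}},"required":["rows"]}

```bash
mkdir -p pics; ls; cat > h.py <<'E'
import numpy as np, cv2
from scipy.spatial.transform import Rotation as R
from cell import status, cams, arm
def snap(n,f):
    d=cams.get_image(n); cv2.imwrite('pics/'+f+'.png',cv2.cvtColor(d['pixels'],cv2.COLOR_RGB2BGR)); np.savez('pics/'+f+'.npz',**{k:v for k,v in d.items()}); return d
E
python3 - <<'E'
from h import *
o=status.observe(); print(o)
for n in ['scene','top','wrist']:
    d=snap(n,n+'0')
    print(n,{k:(v.tolist() if hasattr(v,'tolist') else v) for k,v in d.items() if k not in('pixels','range_z')})
print(arm.grip_depth)
E
```

```text
pics
{'clock': 0.0, 'joints': array([-1.34660141,  0.43524004,  0.02496868,  1.57407336, -0.01159504,
        1.13398597, -0.07510634]), 'dq': array([ 0.00065421,  0.00046065, -0.00022049,  0.00169058,  0.0015401 ,
       -0.0002425 ,  0.00063263]), 'joint_efforts': array([ 1.82084977e-04, -6.67866540e+01,  9.85033549e-01, -3.14459324e+01,
       -6.05765311e-02,  4.31178685e-02,  1.99489473e-04]), 'position': array([0.20052385, 0.5914349 , 0.2259435 ]), 'ee_rot': array([-0.9661432 ,  1.34749782,  0.96444676]), 'force': array([-0.063023  ,  0.51864542, -1.16024093]), 'ft_torque': array([ 0.03731584, -0.0137424 , -0.07539629]), 'width': 1.0003572854685905}
scene {'camera_matrix': [[417.7618083072004, 0.0, 277.3472991723799], [0.0, 417.7618083072004, 210.18794246999485], [0.0, 0.0, 1.0]], 'eye': [1.145501012194637, 0.15493616339311075, 1.1188363554051852], 'attitude': [-1.6812697590788328, -2.1332463683270038, 0.6383887368624132]}
top {'camera_matrix': [[459.4415508693703, 0.0, 281.78168371586645], [0.0, 459.4415508693703, 207.53152975988178], [0.0, 0.0, 1.0]], 'eye': [0.34538157453658014, 0.008542948623195752, 1.2721755359359082], 'attitude': [-2.169940536424584, 2.1635701986022937, -0.16776263103057093]}
wrist {'camera_matrix': [[319.7052522582801, 0.0, 283.3783720449241], [0.0, 319.7052522582801, 205.5342129518464], [0.0, 0.0, 1.0]], 'tool_from_camera': [[0.0007696474641650811, -0.2982201783792359, 0.9544967956207262, -0.15755226187781368], [0.00012102952144959963, -0.9544970435523306, -0.2982203534330153, 0.08117932230643221], [0.9999996964972705, 0.0003450468291813823, -0.0006985327836472209, 0.0007050011698140901], [0.0, 0.0, 0.0, 1.0]]}
0.0188
```

View pics/top0.png

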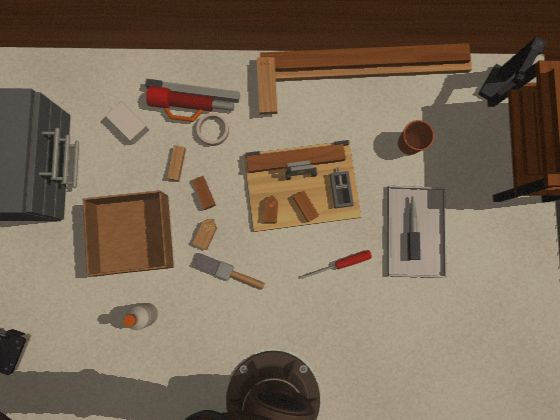

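View pics/scene0.png

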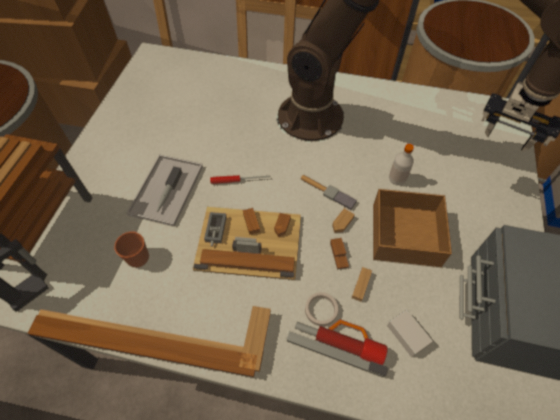

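View pics/wrist0.png

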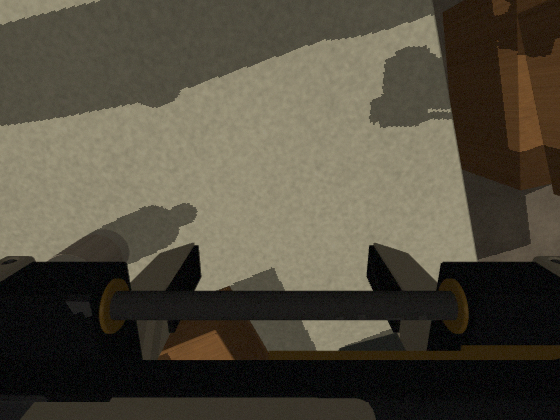

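Top view: the robot base is at the bottom (275,400). There are five offcuts, at (176,163), (203,192), (205,234), (270,210) and (304,206). The bin is at (128,233), the jig at (302,187), and the tray with the drift at (415,232). The lock is at (341,190).

```bash
cat >> h.py <<'E'
def cloud(d,T=None):
    K=d['camera_matrix']; z=d['range_z'].astype(float); h,w=z.shape
    u,v=np.meshgrid(np.arange(w),np.arange(h))
    P=np.stack([(u-K[0,2])/K[0,0]*z,(v-K[1,2])/K[1,1]*z,z],-1)
    if T is None:
        Rm=R.from_rotvec(d['attitude']).as_matrix(); t=np.array(d['eye'])
    else: Rm,t=T[:3,:3],T[:3,3]
    W=P@Rm.T+t; W[z<=0]=np.nan
    return W
def wristT(d,o):
    T=np.eye(4);T[:3,:3]=R.from_rotvec(o['ee_rot']).as_matrix();T[:3,3]=o['position']
    return T@np.array(d['tool_from_camera'])
def ray(d,uv,h,T=None):
    K=d['camera_matrix']
    if T is None: Rm=R.from_rotvec(d['attitude']).as_matrix(); t=np.array(d['eye'])
    else: Rm,t=T[:3,:3],T[:3,3]
    uv=np.atleast_2d(uv).astype(float)
    c=np.c_[(uv[:,0]-K[0,2])/K[0,0],(uv[:,1]-K[1,2])/K[1,1],np.ones(len(uv))]@Rm.T
    return t+c*((h-t[2])/c[:,2])[:,None]
def big(f,g,box,s=3):
    im=cv2.imread('pics/'+f+'.png');x0,y0,x1,y1=box
    cv2.imwrite('pics/'+g+'.png',cv2.resize(im[y0:y1,x0:x1],None,fx=s,fy=s,interpolation=cv2.INTER_CUBIC))
E
python3 - <<'E'
from h import *
d=dict(np.load('pics/top0.npz'))
W=cloud(d)
print(np.nanmedian(W[300:380,320:480,2]))
for n,(u,v) in dict(o1=(176,163),o2=(203,192),o3=(205,234),o4=(270,210),o5=(304,206),board=(330,220),lock=(341,178),bracket=(300,169),rail=(300,157),tray=(430,215),handle=(413,245),shank=(412,215),bin=(128,233),cup=(417,137)).items():
    print(n,W[v,u].round(4))
big('top0','j0',(75,120,275,290),4);big('top0','j1',(235,130,455,290),3)
E
```

```text
0.0004835661602655694
o1 [0.629  0.2678 0.0265]
o2 [0.5485 0.1918 0.0273]
o3 [0.4339 0.1844 0.0228]
o4 [0.4982 0.0086 0.04  ]
o5 [ 0.5095 -0.0835  0.0396]
board [ 0.474  -0.1567  0.0167]
lock [ 0.5906 -0.188   0.0232]
bracket [ 0.6012 -0.0698  0.0882]
rail [ 0.6466 -0.0735  0.0343]
tray [ 0.4903 -0.4391  0.0055]
handle [ 0.4053 -0.3806  0.0296]
shank [ 0.4878 -0.382   0.0259]
bin [0.4373 0.3972 0.0043]
cup [ 0.7138 -0.4097  0.0086]
```

View pics/j0.png

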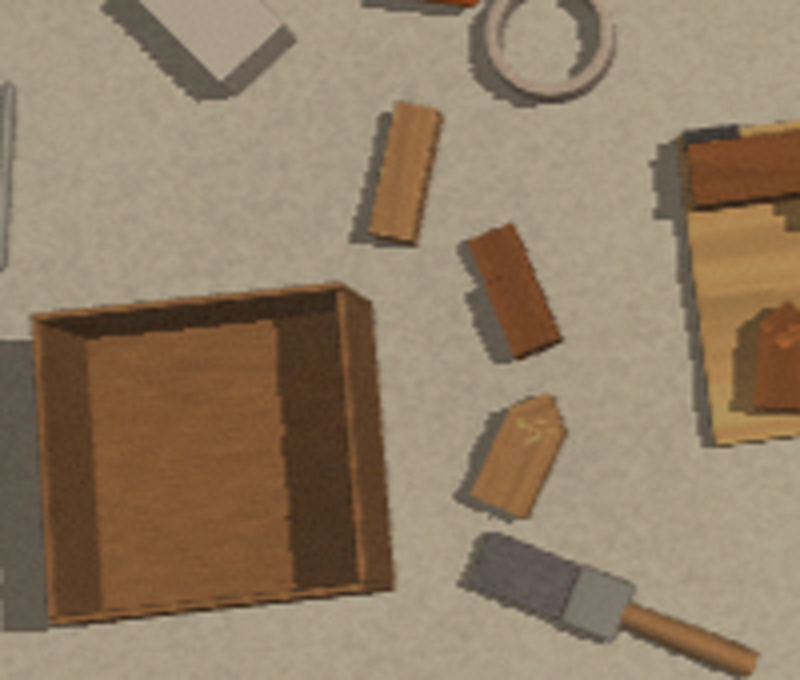

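View pics/j1.png

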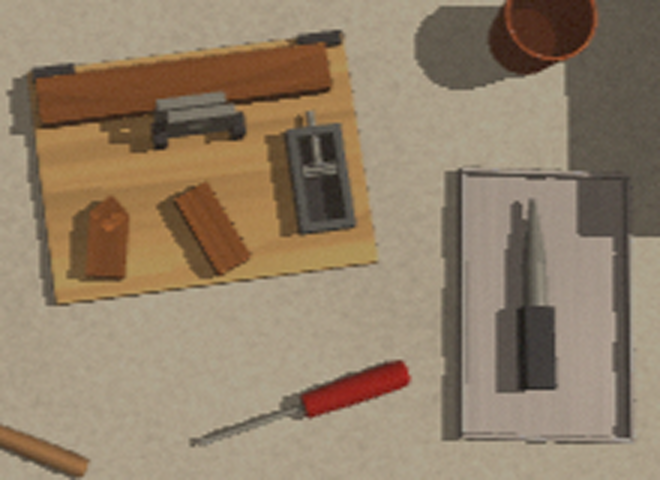

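```bash
cat >> h.py <<'E'
def rects(d,box,hmin,hmax,T=None,minpx=60):
    W=cloud(d,T); x0,y0,x1,y1=box
    m=np.zeros(W.shape[:2],np.uint8); s=(slice(y0,y1),slice(x0,x1))
    m[s]=((W[s][...,2]>hmin)&(W[s][...,2]<hmax))
    m=cv2.morphologyEx(m,cv2.MORPH_OPEN,np.ones((3,3),np.uint8))
    n,L,st,c=cv2.connectedComponentsWithStats(m)
    out=[]
    for i in range(1,n):
        if st[i,4]<minpx: continue
        P=W[L==i]; zt=np.nanpercentile(P[:,2],80)
        cs,_=cv2.findContours((L==i).astype(np.uint8),cv2.RETR_EXTERNAL,cv2.CHAIN_APPROX_NONE)
        c=max(cs,key=len)[:,0].astype(float)
        # contour pixel -> top plane
        Q=ray(d,c,zt,T)[:,:2]
        r=cv2.minAreaRect((Q*1000).astype(np.float32)); (cx,cy),(a,b),an=r
        if a<b: a,b=b,a; an+=90
        an=(an+90)%180-90
        out.append((i,[int(v) for v in st[i,:5]],round(cx/1e3,4),round(cy/1e3,4),round(zt,4),round(a,1),round(b,1),round(an,1)))
    return out
E
python3 - <<'E'
from h import *
d=dict(np.load('pics/top0.npz'))
print('bench, jig, drift, bin, lock')
for r in rects(d,(165,140,232,252),0.012,0.06): print(r)
for r in rects(d,(250,190,325,228),0.028,0.06): print(r)
for r in rects(d,(390,180,445,280),0.0195,0.05): print(r)
for r in rects(d,(70,180,185,285),0.08,0.11): print(r)
for r in rects(d,(322,160,360,215),0.030,0.06): print(r)
for r in rects(d,(235,130,370,240),0.009,0.1): print(r)
for r in rects(d,(235,130,370,240),0.07,0.1): print('plates',r)
for r in rects(d,(370,170,465,290),0.010,0.024): print('tray',r)
E
```

```text
bench, jig, drift, bin, lock
(2, [167, 146, 18, 34, 398], 0.6306, 0.2694, np.float64(0.0258), 95.8, 32.1, -9.8)
(3, [196, 184, 18, 25, 278], 0.5373, 0.1876, np.float64(0.0281), 64.9, 34.2, 22.7)
(5, [165, 205, 6, 37, 132], 0.461, 0.2824, np.float64(0.0494), 97.2, 10.0, 7.2)
(6, [193, 219, 23, 30, 423], 0.438, 0.1838, np.float64(0.0245), 81.3, 41.6, -22.6)
(1, [294, 192, 24, 29, 372], 0.5101, -0.0865, np.float64(0.0409), 80.3, 35.1, 30.6)
(2, [263, 196, 15, 27, 320], 0.5013, 0.0077, np.float64(0.0396), 70.9, 35.7, -3.9)
(1, [408, 203, 12, 57, 507], 0.4434, -0.3819, np.float64(0.0344), 153.2, 30.1, -2.1)
(8, [83, 198, 4, 20, 69], 0.4963, 0.4844, np.float64(0.0905), 49.6, 7.6, 3.2)
(17, [86, 253, 4, 19, 60], 0.3574, 0.4689, np.float64(0.0911), 45.6, 7.5, 3.2)
(1, [330, 171, 23, 37, 351], 0.5576, -0.1857, np.float64(0.0393), 96.5, 51.1, 7.7)
(1, [244, 140, 117, 91, 8310], 0.5686, -0.0769, np.float64(0.0385), 294.0, 218.6, -82.2)
plates (1, [287, 161, 26, 11, 210], 0.6103, -0.0686, np.float64(0.0865), 66.2, 25.1, -82.8)
tray (2, [442, 201, 4, 20, 62], 0.5015, -0.4723, np.float64(0.02), 53.4, 8.4, -2.6)
```

```bash
cat >> h.py <<'E'
def Rdown(phi,pitch=0):
    p=np.radians(phi); z=np.array([np.cos(p),np.sin(p),0]); x=np.array([0,0,-1.]); y=np.cross(z,x)
    return np.stack([x,y,z],1)
def phi_of(o):
    M=R.from_rotvec(o['ee_rot']).as_matrix(); return np.degrees(np.arctan2(M[1,2],M[0,2])),M
def plan(tgts,o=None):
    """tgts: list of (x,y,z,phi or matrix); prints tool-frame fractions from the current pose"""
    o=o or status.observe(); ph,M=phi_of(o)
    for t in tgts:
        Rt=t[3] if isinstance(t[3],np.ndarray) else min((Rdown(t[3]+k) for k in (0,180)),key=lambda A:R.from_matrix(M.T@A).magnitude())
        s=M.T@(np.array(t[:3])-o['position'])/0.8; r=R.from_matrix(M.T@Rt).as_rotvec()/np.radians(60)
        print([float(v) for v in np.r_[s,r].round(4)])
    print('t',round(o['clock'],2),'pos',o['position'].round(4),'phi',round(ph,1),'j',o['joints'].round(2),'w',round(o['width'],3),'F',o['force'].round(1),'tilt',M[:,0].round(3))
E
python3 - <<'E'
from h import *
plan([(0.631,0.269,0.12,80.2),(0.631,0.269,0.005,80.2)])
E
```

```text
[0.133, -0.639, -0.209, -0.1488, -0.001, 0.0]
[0.2768, -0.639, -0.2088, -0.1488, -0.001, 0.0]
t 0.15 pos [0.2006 0.5916 0.2262] phi 71.3 j [-1.35  0.44  0.02  1.57 -0.01  1.13 -0.08] w 1.002 F [-0.7  0.2 -0.2] tilt [-0.    -0.001 -1.   ]
```

{"method": "step_arm", "body": {
  "rows": [
    [-0.3,0,-0.1,-0.209,-0.149,0,0],
    [-0.3,0,-0.639,-0.209,-0.149,0,0],
    [-0.3,0,-0.639,-0.209,-0.149,0,0],
    [-0.3,0,-0.639,-0.209,-0.149,0,0],
    [-0.3,0,-0.639,-0.209,-0.149,0,0],
    [-0.3,0.0,-0.639,-0.209,-0.149,0,0],
    [-0.3,0.0,-0.639,-0.209,-0.149,0,0],
    [-0.3,0.0,-0.639,-0.209,-0.149,0,0],
    [-0.3,0.0,-0.639,-0.209,-0.149,0,0],
    [-0.3,0.0,-0.639,-0.209,-0.149,0,0],
    [-0.3,0.0,-0.639,-0.209,-0.149,0,0],
    [-0.3,0.0,-0.639,-0.209,-0.149,0,0]
  ],
  "newtons": 30
}}

```text
clock: 1.15
position: [0.5894, 0.2964, 0.2265]
ee_rot: [-1.082, 1.285, 1.083]
force: [-0.3, 0.8, 0.1]
width: 0.652
```

{"method": "step_arm", "body": {
  "rows": [
    [-0.3,0,-0.01,0,0,0,0],
    [-0.3,0,-0.01,0,0,0,0],
    [-0.3,0,-0.01,0,0,0,0]
  ]
}}

```text
clock: 1.4
position: [0.5959, 0.2962, 0.2261]
ee_rot: [-1.081, 1.287, 1.082]
force: [-1.1, 1.1, -0.0]
width: 0.648
```

```bash
python3 - <<'E'
from h import *
plan([(0.631,0.269,0.12,80.2),(0.631,0.269,0.005,80.2)])
d=snap('wrist','w1'); d=snap('top','t1')
for r in rects(d,(165,140,232,252),0.012,0.06): print(r)
E
```

```text
[0.1325, -0.0492, -0.0259, -0.001, -0.0004, -0.001]
[0.2763, -0.0493, -0.0259, -0.001, -0.0004, -0.001]
t 1.4 pos [0.5959 0.2962 0.2261] phi 80.1 j [-0.63  0.5   0.13  1.47 -0.07  1.17  0.92] w 0.648 F [-1.1  1.1 -0. ] tilt [-0.001 -0.    -1.   ]
(1, [204, 140, 17, 5, 63], 0.6894, 0.1705, np.float64(0.0259), 44.3, 11.4, -89.5)
(2, [167, 147, 18, 34, 223], 0.6295, 0.2688, np.float64(0.0262), 95.4, 31.8, -10.6)
(3, [196, 187, 19, 22, 263], 0.534, 0.186, np.float64(0.0282), 58.7, 34.6, 22.7)
(5, [193, 219, 23, 30, 412], 0.4381, 0.184, np.float64(0.0242), 81.4, 41.2, -23.3)
```

{"method": "step_arm", "body": {
  "rows": [
    [-0.3,0.0,-0.049,-0.026,0,0,0],
    [-0.3,0.05,-0.049,-0.026,0,0,0],
    [-0.3,0.1,-0.049,-0.026,0,0,0],
    [-0.3,0.15,-0.049,-0.026,0,0,0],
    [-0.3,0.2,-0.049,-0.026,0,0,0],
    [-0.3,0.24,-0.049,-0.026,0,0,0],
    [-0.3,0.265,-0.049,-0.026,0,0,0],
    [-0.3,0.274,-0.049,-0.026,0,0,0],
    [-0.3,0.274,-0.049,-0.026,0,0,0],
    [1,0.274,-0.049,-0.026,0,0,0],
    [1,0.274,-0.049,-0.026,0,0,0],
    [1,0.274,-0.049,-0.026,0,0,0]
  ],
  "newtons": 30
}}

```text
clock: 2.5
position: [0.6321, 0.2702, 0.0097]
ee_rot: [-1.083, 1.282, 1.082]
force: [0.2, -0.2, 0.4]
width: 0.483
```

```bash
python3 - <<'E'
from h import *
plan([(0.631,0.269,0.22,80.2),(0.46,0.36,0.22,90),(0.46,0.36,0.11,90)])
E
```

```text
[-0.2629, 0.0005, -0.0012, 0.0005, 0.002, 0.0025]
[-0.2633, 0.2304, 0.0746, -0.1629, 0.0017, 0.0026]
[-0.1258, 0.2308, 0.0743, -0.1629, 0.0017, 0.0026]
t 2.5 pos [0.6321 0.2702 0.0097] phi 80.2 j [-0.55  0.75  0.1   1.61 -0.1   0.79  1.  ] w 0.483 F [ 0.2 -0.2  0.4] tilt [ 0.003  0.002 -1.   ]
```

{"method": "step_arm", "body": {
  "rows": [
    [1,0,0,0,0,0,0],
    [1,0,0,0,0,0,0],
    [1,0,0,0,0,0,0],
    [1,0,0,0,0,0,0],
    [1,-0.05,0,0,0,0,0],
    [1,-0.1,0,0,0,0,0],
    [1,-0.15,0,0,0,0,0],
    [1,-0.2,0,0,0,0,0],
    [1,-0.25,0,0,0,0,0],
    [1,-0.25,0,0,0,0,0]
  ]
}}

```text
clock: 3.33
position: [0.6349, 0.2708, 0.2171]
ee_rot: [-1.083, 1.272, 1.077]
force: [2.2, 0.0, -0.3]
width: 0.322
```

```bash
python3 - <<'E'
from h import *
d=dict(np.load('pics/top0.npz'))
P=ray(d,[(83.3,199.5),(161.3,190.8),(166.3,267.5),(87,276)],0.09);print(P.round(3),P.mean(0).round(3))
c=P.mean(0)
plan([(c[0]+.03,c[1]-.05,0.22,96),(c[0]+.03,c[1]-.05,0.11,96)])
E
```

```text
[[0.517 0.489 0.09 ]
 [0.541 0.29  0.09 ]
 [0.344 0.271 0.09 ]
 [0.322 0.469 0.09 ]] [0.431 0.38  0.09 ]
[-0.0057, 0.2266, 0.0355, -0.2635, 0.0061, 0.0113]
[0.1318, 0.2281, 0.0344, -0.2635, 0.0061, 0.0113]
t 3.33 pos [0.6349 0.2708 0.2171] phi 80.2 j [-0.57  0.54  0.14  1.43 -0.08  1.16  0.98] w 0.322 F [ 2.2  0.  -0.3] tilt [ 0.012  0.006 -1.   ]
```

{"method": "step_arm", "body": {
  "rows": [
    [1,0,0.05,0.008,-0.06,0,0],
    [1,0,0.1,0.016,-0.12,0,0],
    [1,0,0.15,0.025,-0.18,0,0],
    [1,0,0.2,0.03,-0.26,0,0],
    [1,0,0.255,0.033,-0.26,0,0],
    [1,0.05,0.255,0.033,-0.26,0,0],
    [1,0.1,0.255,0.033,-0.26,0,0],
    [1,0.15,0.255,0.033,-0.26,0,0],
    [1,0.17,0.255,0.033,-0.26,0,0],
    [1,0.17,0.255,0.033,-0.26,0,0],
    [0.1,0.17,0.255,0.033,-0.26,0,0],
    [0.1,0.17,0.255,0.033,-0.26,0,0]
  ]
}}

```text
clock: 4.33
position: [0.4354, 0.3308, 0.0729]
ee_rot: [-1.283, 1.157, 1.283]
force: [-0.5, 0.4, -0.3]
width: 0.421
```

```bash
python3 - <<'E'
from h import *
plan([(0.45,0.33,0.2,67.4),(0.438,0.184,0.2,67.4),(0.438,0.184,0.006,67.4)])
E
```

```text
[-0.1588, -0.0183, -0.0026, 0.4732, 0.0016, 0.0014]
[-0.1591, 0.015, -0.1826, 0.4732, 0.0016, 0.0014]
[0.0834, 0.0155, -0.183, 0.4732, 0.0016, 0.0014]
t 4.33 pos [0.4354 0.3308 0.0729] phi 95.8 j [-0.76  0.49  0.02  1.93 -0.01  0.72  0.94] w 0.421 F [-0.5  0.4 -0.3] tilt [ 0.002  0.001 -1.   ]
```

{"method": "step_arm", "body": {
  "rows": [
    [0.1,-0.05,0,0,0,0,0],
    [0.1,-0.1,0,0,0,0,0],
    [-0.3,-0.15,0,0,0,0,0],
    [-0.4,-0.159,0.003,-0.04,0.1,0,0],
    [-0.4,-0.159,0.006,-0.09,0.2,0,0],
    [-0.4,-0.159,0.01,-0.14,0.3,0,0],
    [-0.4,-0.159,0.015,-0.183,0.473,0,0],
    [-0.4,-0.12,0.015,-0.183,0.473,0,0],
    [-0.4,-0.07,0.015,-0.183,0.473,0,0],
    [-0.4,-0.03,0.015,-0.183,0.473,0,0]
  ]
}}

```text
clock: 5.17
position: [0.439, 0.1833, 0.0967]
ee_rot: [-0.912, 1.365, 0.912]
force: [0.0, -0.2, -1.5]
width: 0.701
```

```bash
python3 - <<'E'
from h import *
plan([(0.438,0.184,0.006,67.0)])
o=status.observe();d=snap('wrist','w2');d=snap('top','t2')
big('t2','t2b',(75,120,275,290),4)
E
```

```text
[0.1134, 0.0019, -0.0003, 0.0052, 0.0049, 0.0034]
t 5.17 pos [0.439  0.1833 0.0967] phi 67.3 j [-0.63  0.36  0.15  2.09 -0.08  0.69  0.75] w 0.701 F [ 0.  -0.2 -1.5] tilt [ 0.005  0.003 -1.   ]
```

View pics/t2b.png

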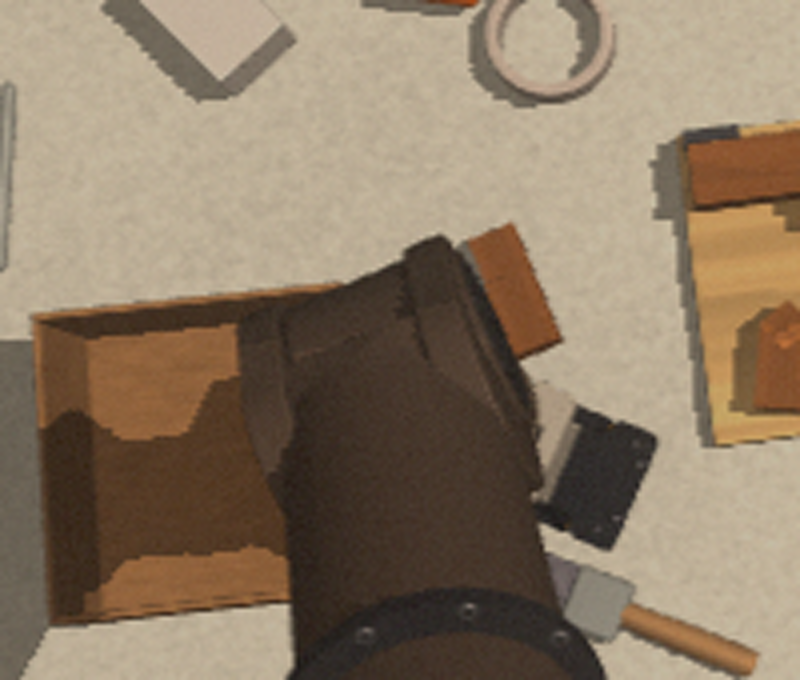

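View pics/w2.png

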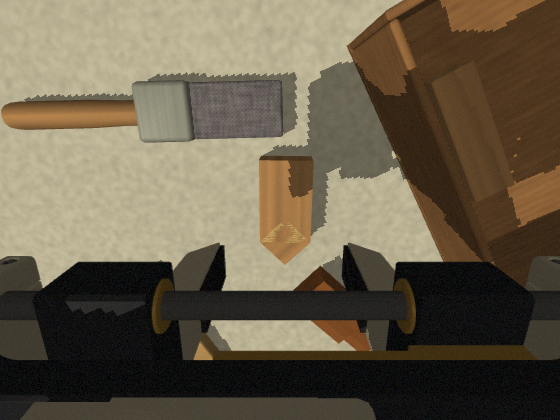

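{"method": "step_arm", "body": {
  "rows": [
    [-0.4,0.04,0.002,0,0,0,0],
    [-0.4,0.08,0.002,0,0,0,0],
    [-0.4,0.105,0.002,0,0,0,0],
    [-0.4,0.112,0.002,0,0,0,0],
    [-0.4,0.112,0.002,0,0,0,0],
    [1,0.112,0.002,0,0,0,0],
    [1,0.112,0.002,0,0,0,0],
    [1,0.112,0.002,0,0,0,0],
    [1,0.112,0.002,0,0,0,0],
    [1,0.112,0.002,0,0,0,0],
    [1,0.112,0.002,0,0,0,0],
    [1,0.112,0.002,0,0,0,0]
  ]
}}

```text
clock: 6.27
position: [0.4366, 0.1843, 0.007]
ee_rot: [-0.914, 1.368, 0.914]
force: [-1.4, 0.5, 10.0]
width: 0.434
```

```bash
python3 - <<'E'
from h import *
plan([(0.438,0.184,0.19,67.0),(0.435,0.43,0.19,96),(0.435,0.43,0.075,96)])
E
```

```text
[-0.2287, -0.002, 0.0007, 0.0072, 0.0016, 0.001]
[-0.2284, 0.1195, 0.2832, -0.4761, 0.0013, 0.0014]
[-0.0847, 0.1196, 0.2829, -0.4761, 0.0013, 0.0014]
t 6.27 pos [0.4366 0.1843 0.007 ] phi 67.4 j [-0.6   0.52  0.11  2.16 -0.12  0.47  0.79] w 0.434 F [-1.4  0.5 10. ] tilt [ 0.002  0.001 -1.   ]
```

{"method": "step_arm", "body": {
  "rows": [
    [1,-0.05,0,0,0,0,0],
    [1,-0.1,0,0,0,0,0],
    [1,-0.15,0,0,0,0,0],
    [1,-0.2,0.02,0.05,-0.1,0,0],
    [1,-0.228,0.05,0.1,-0.2,0,0],
    [1,-0.228,0.07,0.15,-0.3,0,0],
    [1,-0.228,0.09,0.2,-0.4,0,0],
    [1,-0.228,0.11,0.25,-0.476,0,0],
    [1,-0.228,0.12,0.283,-0.476,0,0],
    [1,-0.19,0.12,0.283,-0.476,0,0],
    [1,-0.14,0.12,0.283,-0.476,0,0],
    [1,-0.09,0.12,0.283,-0.476,0,0]
  ]
}}

```text
clock: 7.27
position: [0.434, 0.432, 0.0776]
ee_rot: [-1.286, 1.153, 1.287]
force: [0.3, -0.0, -1.3]
width: 0.432
```

{"method": "step_arm", "body": {
  "rows": [
    [1,0,0,0,0,0,0],
    [-0.1,0,0,0,0,0,0],
    [-0.1,0,0,0,0,0,0],
    [-0.1,-0.05,0,0,0,0,0],
    [-0.1,-0.1,0,0,0,0,0],
    [-0.3,-0.15,0,0,0,0,0]
  ]
}}

```text
clock: 7.77
position: [0.4348, 0.4299, 0.2029]
ee_rot: [-1.285, 1.154, 1.285]
force: [0.9, 0.3, -0.2]
width: 0.585
```

```bash
python3 - <<'E'
from h import *
plan([(0.540,0.189,0.2,112.7),(0.540,0.189,0.006,112.7)])
d=snap('top','t3')
for r in rects(d,(165,140,232,252),0.012,0.06): print(r)
big('t3','t3b',(75,120,275,290),4)
E
```

```text
[0.0031, -0.0995, -0.3132, -0.2791, 0.0021, 0.003]
[0.2456, -0.0989, -0.3138, -0.2791, 0.0021, 0.003]
t 7.77 pos [0.4348 0.4299 0.2029] phi 96.0 j [-0.88  0.43  0.02  1.64 -0.01  1.07  0.82] w 0.585 F [ 0.9  0.3 -0.2] tilt [ 0.002  0.003 -1.   ]
(2, [196, 186, 18, 23, 251], 0.534, 0.1862, np.float64(0.0281), 57.3, 34.7, 23.4)
(4, [165, 205, 6, 47, 171], 0.448, 0.2807, np.float64(0.0494), 123.4, 9.9, 6.2)
```

View pics/t3b.png

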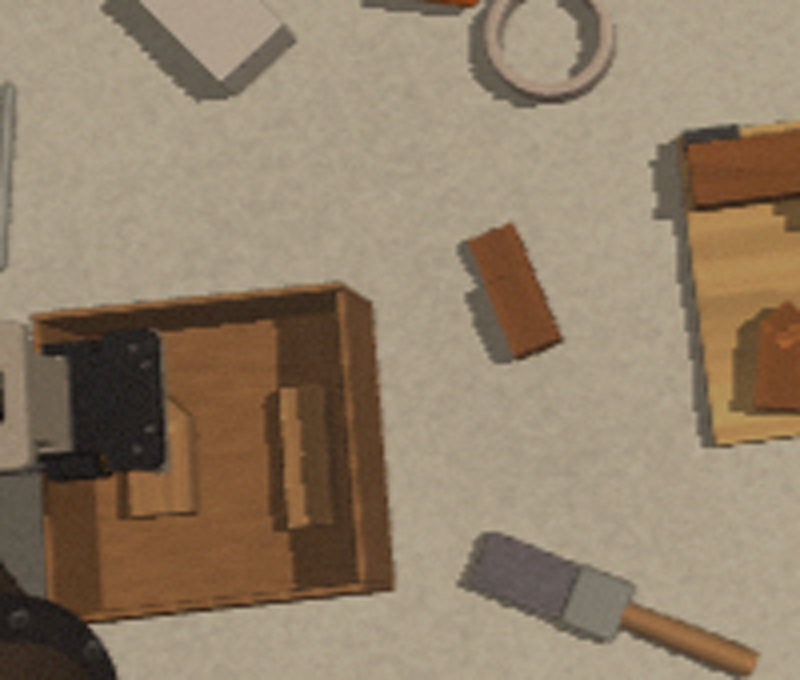

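{"method": "step_arm", "body": {
  "rows": [
    [-0.3,0,-0.015,-0.05,-0.05,0,0],
    [-0.3,0,-0.03,-0.1,-0.1,0,0],
    [-0.3,0,-0.045,-0.15,-0.15,0,0],
    [-0.3,0,-0.065,-0.2,-0.2,0,0],
    [-0.3,0,-0.08,-0.25,-0.25,0,0],
    [-0.3,0,-0.097,-0.314,-0.28,0,0],
    [-0.3,0.02,-0.097,-0.314,-0.28,0,0],
    [-0.3,0.07,-0.097,-0.314,-0.28,0,0],
    [-0.3,0.12,-0.097,-0.314,-0.28,0,0],
    [-0.3,0.17,-0.097,-0.314,-0.28,0,0],
    [-0.3,0.21,-0.097,-0.314,-0.28,0,0],
    [-0.3,0.22,-0.097,-0.314,-0.28,0,0]
  ]
}}

```text
clock: 8.82
position: [0.5367, 0.1873, 0.0204]
ee_rot: [-1.495, 0.996, 1.497]
force: [-0.9, 0.0, 0.3]
width: 0.648
```

```bash
python3 - <<'E'
from h import *
plan([(0.538,0.188,0.006,112.9)])
E
```

```text
[0.018, -0.0019, 0.0002, -0.0023, -0.0, -0.002]
t 8.82 pos [0.5367 0.1873 0.0204] phi 112.8 j [-0.43  0.59  0.01  1.91 -0.01  0.64  1.54] w 0.648 F [-0.9  0.   0.3] tilt [-0.002 -0.001 -1.   ]
```

{"method": "step_arm", "body": {
  "rows": [
    [-0.3,0.017,0,0,0,0,0],
    [1,0.017,0,0,0,0,0],
    [1,0.017,0,0,0,0,0],
    [1,0.017,0,0,0,0,0],
    [1,0.017,0,0,0,0,0],
    [1,0.017,0,0,0,0,0],
    [1,0.017,0,0,0,0,0],
    [1,0.017,0,0,0,0,0],
    [1,-0.05,0,0,0,0,0],
    [1,-0.1,0,0,0,0,0],
    [1,-0.15,0,0,0,0,0],
    [1,-0.2,0,0,0,0,0]
  ]
}}

```text
clock: 9.82
position: [0.5371, 0.1878, 0.1777]
ee_rot: [-1.496, 0.994, 1.496]
force: [1.1, 1.2, -0.6]
width: 0.371
```

```bash
python3 - <<'E'
from h import *
plan([(0.47,0.39,0.19,96),(0.47,0.39,0.09,96)])
E
```

```text
[-0.0153, -0.0205, 0.2655, 0.2798, 0.0001, 0.0004]
[0.1097, -0.0205, 0.2655, 0.2798, 0.0001, 0.0004]
t 9.82 pos [0.5371 0.1878 0.1777] phi 112.8 j [-0.44  0.39  0.02  1.78 -0.01  0.98  1.55] w 0.371 F [ 1.1  1.2 -0.6] tilt [ 0.  0. -1.]
```

{"method": "step_arm", "body": {
  "rows": [
    [1,-0.03,-0.005,0.05,0.05,0,0],
    [1,-0.03,-0.01,0.1,0.12,0,0],
    [1,-0.03,-0.01,0.15,0.18,0,0],
    [1,-0.03,-0.01,0.2,0.24,0,0],
    [1,-0.015,-0.008,0.255,0.28,0,0],
    [1,0.03,-0.006,0.255,0.28,0,0],
    [1,0.08,-0.006,0.255,0.28,0,0],
    [1,0.12,-0.006,0.255,0.28,0,0],
    [1,0.12,-0.006,0.255,0.28,0,0],
    [-0.1,0.12,-0.006,0.255,0.28,0,0],
    [-0.1,0.12,-0.006,0.255,0.28,0,0],
    [-0.1,0.12,-0.006,0.255,0.28,0,0]
  ]
}}

```text
clock: 10.82
position: [0.4645, 0.379, 0.0819]
ee_rot: [-1.285, 1.154, 1.284]
force: [0.5, -0.3, 0.5]
width: 0.524
```

{"method": "step_arm", "body": {
  "rows": [
    [-0.3,-0.05,0,0,0,0,0],
    [-0.3,-0.1,0,0,0,0,0],
    [-0.3,-0.15,0,0,0,0,0],
    [-0.3,-0.17,0,0,0,0,0]
  ]
}}

```text
clock: 11.15
position: [0.4653, 0.3797, 0.2234]
ee_rot: [-1.284, 1.147, 1.283]
force: [1.0, 1.3, 0.4]
width: 0.651
```

```bash
python3 - <<'E'
from h import *
d=snap('top','t4')
for r in rects(d,(250,190,325,228),0.028,0.06): print(r)
plan([(0.501,0.0077,0.2,86.1),(0.501,0.0077,0.021,86.1)])
E
```

```text
(1, [293, 192, 25, 29, 375], 0.5102, -0.0865, np.float64(0.0411), 80.1, 35.2, 30.7)
(2, [263, 196, 15, 27, 325], 0.5014, 0.0077, np.float64(0.039), 70.9, 35.7, -3.9)
[0.0269, 0.005, -0.468, 0.1642, 0.0089, 0.0094]
[0.2507, 0.0074, -0.4699, 0.1642, 0.0089, 0.0094]
t 11.2 pos [0.466  0.3803 0.2247] phi 96.0 j [-0.8   0.39  0.03  1.65 -0.01  1.09  0.92] w 0.648 F [1.8 0.2 3.3] tilt [ 0.01   0.009 -1.   ]
```

View pics/t4.png

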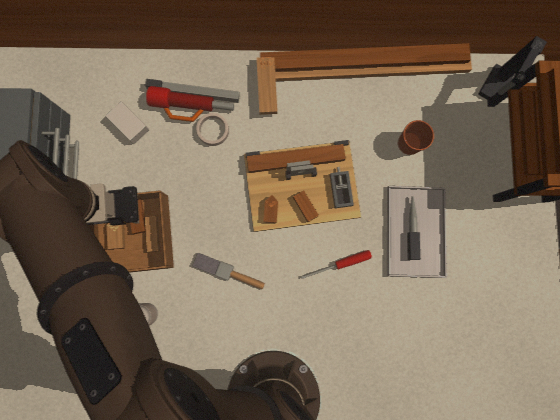

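{"method": "step_arm", "body": {
  "rows": [
    [-0.3,0.027,0,-0.05,0.05,0.009,0.009],
    [-0.3,0.027,0.001,-0.1,0.1,0.009,0.009],
    [-0.3,0.027,0.002,-0.15,0.164,0.009,0.009],
    [-0.3,0.027,0.003,-0.2,0.164,0.009,0.009],
    [-0.3,0.027,0.004,-0.25,0.164,0.009,0.009],
    [-0.3,0.027,0.005,-0.3,0.164,0.009,0.009],
    [-0.3,0.027,0.005,-0.35,0.164,0.009,0.009],
    [-0.3,0.027,0.005,-0.4,0.164,0.009,0.009],
    [-0.3,0.027,0.005,-0.44,0.164,0.009,0.009],
    [-0.3,0.027,0.006,-0.469,0.164,0.009,0.009],
    [-0.3,0.08,0.006,-0.469,0.164,0.009,0.009],
    [-0.3,0.12,0.006,-0.469,0.164,0.009,0.009]
  ]
}}

```text
clock: 12.2
position: [0.4997, 0.0023, 0.1208]
ee_rot: [-1.162, 1.249, 1.153]
force: [-0.2, 0.9, -1.1]
width: 0.652
```

```bash
python3 - <<'E'
from h import *
plan([(0.501,0.0077,0.021,86.1)])
E
```

```text
[0.1247, -0.0013, 0.008, -0.003, -0.0084, -0.001]
t 12.2 pos [0.4997 0.0023 0.1208] phi 85.9 j [-0.27  0.36  0.19  2.01 -0.08  0.78  1.47] w 0.652 F [-0.2  0.9 -1.1] tilt [-0.002 -0.009 -1.   ]
```

{"method": "step_arm", "body": {
  "rows": [
    [-0.3,0.04,-0.001,0.007,0,-0.008,0],
    [-0.3,0.08,-0.001,0.007,0,-0.008,0],
    [-0.3,0.11,-0.001,0.007,0,-0.008,0],
    [-0.3,0.123,-0.001,0.007,0,-0.008,0],
    [-0.3,0.123,-0.001,0.007,0,-0.008,0],
    [1,0.123,-0.001,0.007,0,-0.008,0],
    [1,0.123,-0.001,0.007,0,-0.008,0],
    [1,0.123,-0.001,0.007,0,-0.008,0],
    [1,0.123,-0.001,0.007,0,-0.008,0],
    [1,0.123,-0.001,0.007,0,-0.008,0],
    [1,0.123,-0.001,0.007,0,-0.008,0],
    [1,0.123,-0.001,0.007,0,-0.008,0]
  ]
}}

```text
clock: 13.2
position: [0.4985, 0.0091, 0.0218]
ee_rot: [-1.157, 1.246, 1.164]
force: [-2.0, 0.6, 8.6]
width: 0.387
```

```bash
python3 - <<'E'
from h import *
plan([(0.501,0.0077,0.2,86.1),(0.38,0.38,0.2,96),(0.38,0.38,0.09,96)])
E
```

```text
[-0.2228, -0.0018, -0.0018, 0.0009, -0.0012, -0.0061]
[-0.2222, 0.1804, 0.4524, -0.1641, -0.0006, -0.0062]
[-0.0847, 0.1795, 0.4526, -0.1641, -0.0006, -0.0062]
t 13.2 pos [0.4985 0.0091 0.0218] phi 86.2 j [-0.23  0.52  0.14  2.09 -0.14  0.55  1.51] w 0.387 F [-2.   0.6  8.6] tilt [-0.006 -0.001 -1.   ]
```

{"method": "step_arm", "body": {
  "rows": [
    [1,-0.05,0,0,0,0,0],
    [1,-0.1,0,0,0,0,0],
    [1,-0.15,0.01,0.02,0,0,0],
    [1,-0.2,0.03,0.07,0,0,0],
    [1,-0.222,0.05,0.12,-0.03,0,0],
    [1,-0.222,0.07,0.17,-0.06,0,0],
    [1,-0.222,0.09,0.22,-0.09,0,0],
    [1,-0.222,0.11,0.27,-0.12,0,0],
    [1,-0.222,0.13,0.32,-0.15,0,0],
    [1,-0.222,0.15,0.37,-0.164,0,0],
    [1,-0.222,0.165,0.42,-0.164,0,0],
    [1,-0.222,0.172,0.455,-0.164,0,0]
  ]
}}

```text
clock: 14.2
position: [0.3877, 0.3687, 0.1994]
ee_rot: [-1.282, 1.164, 1.292]
force: [1.1, 0.4, 0.1]
width: 0.389
```

```bash
python3 - <<'E'
from h import *
plan([(0.385,0.382,0.09,96)])
E
```

```text
[0.1368, 0.0005, 0.0169, 0.0002, 0.0002, -0.0079]
t 14.2 pos [0.3877 0.3687 0.1994] phi 96.0 j [-0.86  0.32  0.    1.82 -0.01  1.    0.82] w 0.389 F [1.1 0.4 0.1] tilt [-0.008 -0.001 -1.   ]
```

{"method": "step_arm", "body": {
  "rows": [
    [1,0.02,0.001,0.01,0,0,0],
    [1,0.06,0.001,0.01,0,0,0],
    [1,0.1,0.001,0.01,0,0,0],
    [1,0.13,0.001,0.01,0,0,0],
    [1,0.13,0.001,0.01,0,0,0],
    [-0.1,0.13,0.001,0.01,0,0,0],
    [-0.1,0.13,0.001,0.01,0,0,0],
    [-0.1,0.13,0.001,0.01,0,0,0],
    [-0.1,0.08,0.001,0.01,0,0,0],
    [-0.3,0.03,0.001,0.01,0,0,0],
    [-0.3,-0.02,0.001,0.01,0,0,0]
  ]
}}

```text
clock: 15.12
position: [0.3877, 0.3747, 0.2178]
ee_rot: [-1.282, 1.164, 1.292]
force: [1.5, 1.7, -0.0]
width: 0.631
```

```bash
python3 - <<'E'
from h import *
d=snap('top','t5')
for r in rects(d,(235,180,330,240),0.028,0.06): print(r)
plan([(0.510,-0.0865,0.2,120.7),(0.510,-0.0865,0.021,120.7)])
big('t5','t5b',(75,120,275,290),4)
E
```

```text
(1, [294, 192, 24, 29, 370], 0.5103, -0.0867, np.float64(0.0408), 80.1, 34.6, 30.6)
[0.0276, -0.0882, -0.5929, -0.4123, 0.0081, 0.0026]
[0.2513, -0.0881, -0.5949, -0.4123, 0.0081, 0.0026]
t 15.17 pos [0.3905 0.3778 0.2262] phi 96.0 j [-0.86  0.3   0.    1.78 -0.01  1.06  0.82] w 0.644 F [2.  1.5 5.2] tilt [-0.     0.009 -1.   ]
```

View pics/t5b.png

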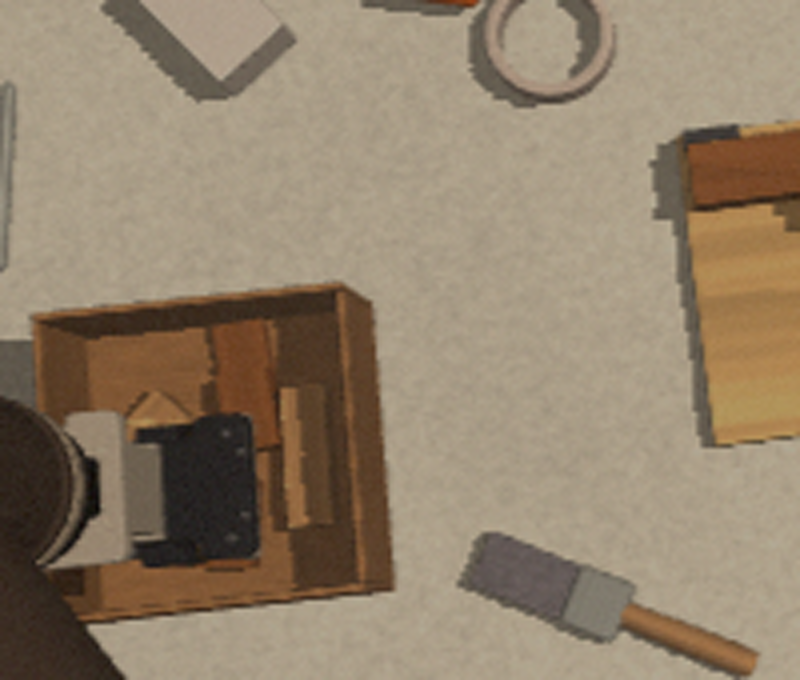

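{"method": "step_arm", "body": {
  "rows": [
    [-0.3,0.02,-0.005,-0.05,-0.05,0,0],
    [-0.3,0.02,-0.015,-0.1,-0.1,0,0],
    [-0.3,0.02,-0.02,-0.15,-0.15,0,0],
    [-0.3,0.02,-0.03,-0.2,-0.2,0,0],
    [-0.3,0.02,-0.035,-0.25,-0.25,0,0],
    [-0.3,0.02,-0.045,-0.3,-0.3,0,0],
    [-0.3,0.02,-0.05,-0.35,-0.35,0,0],
    [-0.3,0.02,-0.06,-0.4,-0.41,0,0],
    [-0.3,0.02,-0.065,-0.45,-0.41,0,0],
    [-0.3,0.02,-0.075,-0.5,-0.41,0,0],
    [-0.3,0.02,-0.08,-0.55,-0.41,0,0],
    [-0.3,0.02,-0.088,-0.594,-0.41,0,0]
  ]
}}

```text
clock: 16.17
position: [0.5077, -0.0935, 0.2002]
ee_rot: [-1.587, 0.913, 1.594]
force: [0.2, 0.5, 0.6]
width: 0.645
```

{"method": "step_arm", "body": {
  "rows": [
    [-0.3,0.04,0,0,0,0,0],
    [-0.3,0.08,0,0,0,0,0],
    [-0.3,0.1,0,0,0,0,0],
    [-0.3,0.1,0,0,0,0,0]
  ]
}}

```text
clock: 16.5
position: [0.5048, -0.0906, 0.1165]
ee_rot: [-1.583, 0.915, 1.601]
force: [0.0, 1.2, 0.8]
width: 0.648
```

```bash
python3 - <<'E'
from h import *
plan([(0.510,-0.0865,0.021,120.7)])
E
```

```text
[0.1193, -0.0094, 0.0005, -0.0025, 0.0052, -0.0101]
t 16.5 pos [ 0.5048 -0.0906  0.1165] phi 120.6 j [-0.05  0.39  0.16  1.98 -0.08  0.8   2.26] w 0.648 F [0.  1.2 0.8] tilt [-0.012 -0.001 -1.   ]
```

{"method": "step_arm", "body": {
  "rows": [
    [-0.3,0.03,-0.009,0,0,0.005,-0.01],
    [-0.3,0.07,-0.009,0,0,0.005,-0.01],
    [-0.3,0.1,-0.009,0,0,0.005,-0.01],
    [-0.3,0.117,-0.009,0,0,0.005,-0.01],
    [-0.3,0.117,-0.009,0,0,0.005,-0.01],
    [1,0.117,-0.009,0,0,0.005,-0.01],
    [1,0.117,-0.009,0,0,0.005,-0.01],
    [1,0.117,-0.009,0,0,0.005,-0.01],
    [1,0.117,-0.009,0,0,0.005,-0.01],
    [1,0.117,-0.009,0,0,0.005,-0.01],
    [1,0.117,-0.009,0,0,0.005,-0.01],
    [1,0.117,-0.009,0,0,0.005,-0.01]
  ]
}}

```text
clock: 17.5
position: [0.5126, -0.087, 0.0257]
ee_rot: [-1.594, 0.905, 1.586]
force: [-1.3, 0.4, 9.3]
width: 0.362
```

```bash
python3 - <<'E'
from h import *
plan([(0.51,-0.0865,0.2,120.7),(0.47,0.425,0.2,96),(0.47,0.425,0.09,96)])
E
```

```text
[-0.2178, 0.0016, 0.0016, -0.0019, -0.0027, 0.004]
[-0.2183, -0.2807, 0.5774, 0.4098, -0.0018, 0.0045]
[-0.0808, -0.2801, 0.5778, 0.4098, -0.0018, 0.0045]
t 17.5 pos [ 0.5126 -0.087   0.0257] phi 120.6 j [-0.03  0.53  0.13  2.04 -0.12  0.57  2.29] w 0.362 F [-1.3  0.4  9.3] tilt [ 0.005 -0.    -1.   ]
```

{"method": "step_arm", "body": {
  "rows": [
    [1,-0.05,0,0,0,0,0],
    [1,-0.1,0,0,0,0,0],
    [1,-0.15,0,0.01,0,0,0],
    [1,-0.2,-0.02,0.05,0.05,0,0],
    [1,-0.218,-0.05,0.1,0.1,0,0],
    [1,-0.218,-0.075,0.15,0.15,0,0],
    [1,-0.218,-0.1,0.2,0.2,0,0],
    [1,-0.218,-0.125,0.25,0.25,0,0],
    [1,-0.218,-0.15,0.3,0.3,0,0],
    [1,-0.218,-0.175,0.35,0.35,0,0],
    [1,-0.218,-0.2,0.4,0.41,0,0],
    [1,-0.218,-0.23,0.45,0.41,0,0]
  ]
}}

```text
clock: 18.5
position: [0.4866, 0.2788, 0.1993]
ee_rot: [-1.285, 1.158, 1.28]
force: [1.4, -0.9, -0.9]
width: 0.366
```

```bash
python3 - <<'E'
from h import *
plan([(0.45,0.40,0.2,96),(0.45,0.40,0.1,96)])
E
```

```text
[-0.0011, 0.0303, 0.1553, -0.0038, -0.0004, 0.0031]
[0.1239, 0.0307, 0.1553, -0.0038, -0.0004, 0.0031]
t 18.5 pos [0.4866 0.2788 0.1993] phi 95.8 j [-0.71  0.35  0.12  1.78 -0.05  1.01  1.1 ] w 0.366 F [ 1.4 -0.9 -0.9] tilt [ 0.003 -0.    -1.   ]
```

{"method": "step_arm", "body": {
  "rows": [
    [1,0,0.015,0.05,0,0,0],
    [1,0,0.03,0.1,0,0,0],
    [1,0.04,0.03,0.11,0,0,0],
    [1,0.08,0.03,0.11,0,0,0],
    [1,0.12,0.03,0.11,0,0,0],
    [1,0.12,0.03,0.11,0,0,0],
    [-0.1,0.12,0.03,0.11,0,0,0],
    [-0.1,0.12,0.03,0.11,0,0,0],
    [-0.1,0.12,0.03,0.11,0,0,0],
    [-0.1,0.06,0.03,0.11,0,0,0],
    [-0.3,0.01,0.03,0.11,0,0,0],
    [-0.3,-0.02,0.03,0.11,0,0,0]
  ]
}}

```text
clock: 19.5
position: [0.4557, 0.3625, 0.2201]
ee_rot: [-1.286, 1.151, 1.281]
force: [0.9, 0.9, 0.5]
width: 0.63
```

```bash
python3 - <<'E'
from h import *
d=snap('top','t6')
plan([(0.42,0.0,0.25,0),(0.42,-0.35,0.25,-90)])
big('t6','t6b',(75,120,275,290),4)
E
```

```text
[-0.0354, 0.0935, -0.4477, -1.401, -0.0035, 0.0157]
[-0.0393, 0.1388, -0.8828, 0.099, 0.0079, 0.0124]
t 19.55 pos [0.4577 0.3642 0.2254] phi 95.9 j [-0.84  0.36  0.1   1.7  -0.04  1.07  0.95] w 0.646 F [1.5 2.4 4.4] tilt [ 0.013  0.009 -1.   ]
```

View pics/t6b.png

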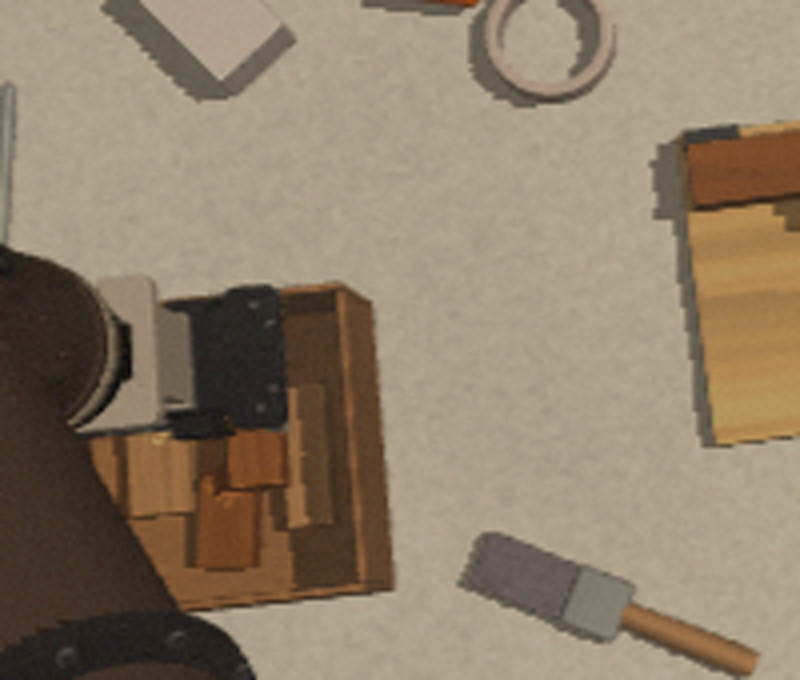

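{"method": "step_arm", "body": {
  "rows": [
    [-0.3,0,-0.01,-0.05,0,0,0],
    [-0.3,0,-0.02,-0.1,0,0,0],
    [-0.3,0,-0.03,-0.15,0,0,0],
    [-0.3,0,-0.04,-0.2,0,0,0],
    [-0.3,0,-0.05,-0.25,0,0,0],
    [-0.3,0,-0.06,-0.3,0,0,0],
    [-0.3,0,-0.07,-0.35,0,0,0],
    [-0.3,0,-0.08,-0.4,0,0,0],
    [-0.3,0,-0.08,-0.45,0,0,0],
    [-0.3,0,-0.08,-0.5,0,0,0],
    [-0.3,0,-0.08,-0.54,0,0,0],
    [-0.3,0,-0.08,-0.54,0,0,0]
  ]
}}

```text
clock: 20.55
position: [0.5637, -0.0703, 0.2175]
ee_rot: [-1.285, 1.162, 1.271]
force: [0.2, 0.0, 0.8]
width: 0.652
```

{"method": "step_arm", "body": {
  "rows": [
    [-0.3,0,0,0,0,0,0],
    [-0.3,0,0,0,0,0,0],
    [-0.3,0,0,0,0,0,0],
    [-0.3,0,0,0,0,0,0]
  ]
}}

```text
clock: 20.88
position: [0.5633, -0.0595, 0.2156]
ee_rot: [-1.289, 1.154, 1.285]
force: [0.4, 0.2, -0.6]
width: 0.655
```

```bash
python3 - <<'E'
from h import *
plan([])
o=status.observe(); d=snap('wrist','w3'); np.save('pics/w3o.npy',wristT(d,o))
E
```

```text
t 20.88 pos [ 0.5633 -0.0595  0.2156] phi 96.1 j [-0.18  0.35  0.25  1.75 -0.1   1.05  1.79] w 0.655 F [ 0.4  0.2 -0.6] tilt [ 0.004  0.    -1.   ]
```

View pics/w3.png

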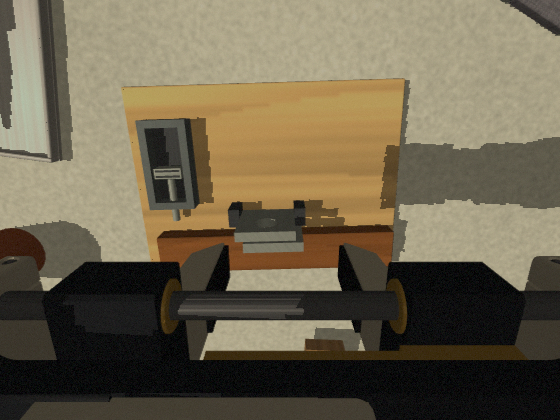

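```bash
big() { :; }; python3 - <<'E'
from h import *
d=dict(np.load('pics/w3.npz'));T=np.load('pics/w3o.npy')
big('w3','w3b',(110,70,420,280),2.5)
W=cloud(d,T)
# board mask: color yellow / height
hsv=cv2.cvtColor(d['pixels'],cv2.COLOR_RGB2HSV)
m=((W[...,2]>0.008)).astype(np.uint8); m[245:]=0; m[:,:115]=0;m[:,430:]=0
m=cv2.morphologyEx(m,cv2.MORPH_OPEN,np.ones((3,3)))
cs,_=cv2.findContours(m,cv2.RETR_EXTERNAL,cv2.CHAIN_APPROX_NONE);c=max(cs,key=cv2.contourArea)[:,0]
P=ray(d,c,0.015,T)
def fit(sel,name):
    q=P[sel][:,:2];vx,vy,x,y=cv2.fitLine(q.astype(np.float32),cv2.DIST_HUBER,0,.001,.001).ravel();print(name,np.degrees(np.arctan2(vy,vx)).round(2),x.round(4),y.round(4),len(q))
    return np.array([x,y]),np.array([vx,vy])
a=fit((c[:,1]<92)&(c[:,0]>135)&(c[:,0]<395),'near')
b=fit((c[:,0]<147)&(c[:,1]>95)&(c[:,1]<225),'right(-y)')
e=fit((c[:,0]>390)&(c[:,1]>95)&(c[:,1]<220),'left(+y)')
t=(W[...,2]>0.078)&(W[...,2]<0.1); t[255:]=0
Q=W[t];print('plates',len(Q),Q.min(0),Q.max(0))
np.save('pics/Q.npy',Q)
E
```

```text
near -82.26 0.4582 -0.0567 263
right(-y) 7.83 0.5609 -0.2285 129
left(+y) 7.71 0.5262 0.0663 124
plates 1404 [ 0.59681482 -0.10269653  0.07807372] [ 0.62513983 -0.03333825  0.08658116]
```

View pics/w3b.png

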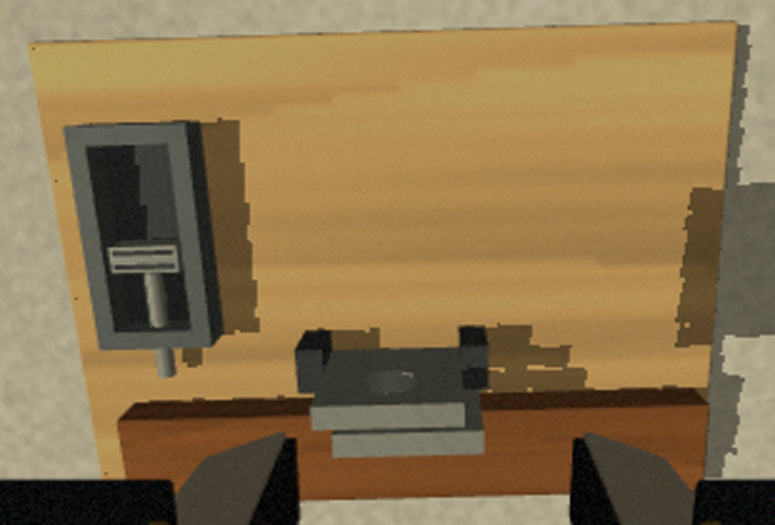

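```bash
python3 - <<'E'
from h import *
Q=np.load('pics/Q.npy');a=np.radians(7.77);u=Q[:,0]*np.cos(a)+Q[:,1]*np.sin(a);v=-Q[:,0]*np.sin(a)+Q[:,1]*np.cos(a)
print(np.percentile(u,[0,2,50,98,100]).round(4))
for lo in np.arange(.582,.612,.002):
    s=(u>=lo)&(u<lo+.002)&(Q[:,2]>.081)
    if s.sum()>5: print(round(lo,3),s.sum(),v[s].min().round(4),v[s].max().round(4),((v[s].min()+v[s].max())/2).round(4),np.median(Q[s,2]).round(4))
d=dict(np.load('pics/w3.npz'));T=np.load('pics/w3o.npy');W=cloud(d,T)
# lock rib & housing
w=W[110:225,130:200].reshape(-1,3);U=w[:,0]*np.cos(a)+w[:,1]*np.sin(a);V=-w[:,0]*np.sin(a)+w[:,1]*np.cos(a)
s=(w[:,2]>.031)&(w[:,2]<.045);print('housing',np.percentile(U[s],[1,99]).round(4),np.percentile(V[s],[1,99]).round(4),np.median(w[s,2]))
E
```

```text
[0.585  0.5855 0.5954 0.6073 0.6084]
0.584 91 -0.1835 -0.1242 -0.1539 0.0833
0.586 116 -0.1836 -0.1243 -0.154 0.0844
0.588 120 -0.1838 -0.1243 -0.154 0.0843
0.59 124 -0.1842 -0.1244 -0.1543 0.0844
0.592 109 -0.1832 -0.1244 -0.1538 0.0844
0.594 99 -0.1834 -0.1244 -0.1539 0.0843
0.596 97 -0.1758 -0.1165 -0.1462 0.0832
0.598 118 -0.1757 -0.1166 -0.1462 0.0842
0.6 114 -0.1759 -0.1166 -0.1462 0.0845
0.602 113 -0.1757 -0.1167 -0.1462 0.0844
0.604 107 -0.1761 -0.1167 -0.1464 0.0843
0.606 102 -0.1761 -0.1167 -0.1464 0.0843
housing [0.4799 0.5751] [-0.2836 -0.2337] 0.036251359828105734
```

```bash
python3 - <<'E'
from h import *
plan([(0.47,-0.38,0.22,88)])
E
```

```text
[-0.0062, 0.1586, -0.3858, 0.1353, 0.0, 0.0033]
t 20.93 pos [ 0.5632 -0.0596  0.2154] phi 96.1 j [-0.18  0.35  0.25  1.75 -0.1   1.05  1.79] w 0.648 F [-0.6  0.3 -0.2] tilt [ 0.003  0.    -1.   ]
```

{"method": "step_arm", "body": {
  "rows": [
    [-0.3,-0.006,0.02,-0.05,0.02,0,0],
    [-0.3,-0.006,0.04,-0.1,0.04,0,0],
    [-0.3,-0.006,0.06,-0.15,0.06,0,0],
    [-0.3,-0.006,0.08,-0.2,0.08,0,0],
    [-0.3,-0.006,0.1,-0.25,0.1,0,0],
    [-0.3,-0.006,0.12,-0.3,0.12,0,0],
    [-0.3,-0.006,0.14,-0.34,0.135,0,0],
    [-0.3,-0.006,0.158,-0.386,0.135,0,0],
    [-0.3,-0.006,0.158,-0.386,0.135,0,0],
    [-0.3,-0.006,0.158,-0.386,0.135,0,0],
    [-0.3,-0.006,0.158,-0.386,0.135,0,0],
    [-0.3,-0.006,0.158,-0.386,0.135,0,0]
  ]
}}

```text
clock: 21.93
position: [0.4708, -0.3793, 0.2195]
ee_rot: [-1.185, 1.222, 1.182]
force: [0.5, 0.6, 0.2]
width: 0.65
```

```bash
python3 - <<'E'
from h import *
plan([])
o=status.observe(); d=snap('wrist','w4'); T=wristT(d,o); np.save('pics/w4o.npy',T)
W=cloud(d,T)
for r in rects(d,(120,10,420,245),0.0195,0.06,T): print(r)
s=(W[...,2]>0.0195)&(W[...,2]<.05); s[245:]=0;s[:,:120]=0;s[:,420:]=0
P=W[s]
for lo in np.arange(.34,.56,.01):
    q=P[(P[:,0]>=lo)&(P[:,0]<lo+.01)]
    if len(q)>5: print(round(lo,3),len(q),q[:,1].min().round(4),q[:,1].max().round(4),((q[:,1].min()+q[:,1].max())/2).round(4),q[:,2].max().round(4))
print(P[:,0].min())
E
```

```text
t 21.93 pos [ 0.4708 -0.3793  0.2195] phi 88.1 j [ 0.32  0.42  0.38  1.66 -0.17  1.1   2.29] w 0.65 F [0.5 0.6 0.2] tilt [ 0.003  0.001 -1.   ]
(1, [388, 72, 32, 30, 628], 0.3767, -0.25, np.float64(0.0249), 33.6, 21.4, -74.1)
(2, [263, 81, 29, 156, 3159], 0.4507, -0.3831, np.float64(0.0328), 168.8, 27.8, -0.6)
0.36 236 -0.3959 -0.2352 -0.3155 0.0343
0.37 601 -0.3964 -0.2338 -0.3151 0.035
0.38 488 -0.3958 -0.2326 -0.3142 0.0346
0.39 272 -0.3965 -0.3691 -0.3828 0.0345
0.4 264 -0.4715 -0.3694 -0.4205 0.0342
0.41 252 -0.3964 -0.3688 -0.3826 0.035
0.42 258 -0.3969 -0.3172 -0.3571 0.0349
0.43 241 -0.3964 -0.3692 -0.3828 0.0347
0.44 169 -0.3941 -0.3705 -0.3823 0.0324
0.45 170 -0.3933 -0.3728 -0.3831 0.0307
0.46 163 -0.3938 -0.3731 -0.3835 0.0313
0.47 167 -0.3943 -0.3734 -0.3838 0.0312
0.48 137 -0.3935 -0.3725 -0.383 0.0298
0.49 122 -0.3927 -0.3752 -0.3839 0.0288
0.5 97 -0.3909 -0.3766 -0.3837 0.0271
0.51 81 -0.3901 -0.3769 -0.3835 0.026
0.52 54 -0.3891 -0.3796 -0.3844 0.0244
0.53 43 -0.3874 -0.3212 -0.3543 0.024
0.32080614166610627
```

View pics/w4.png

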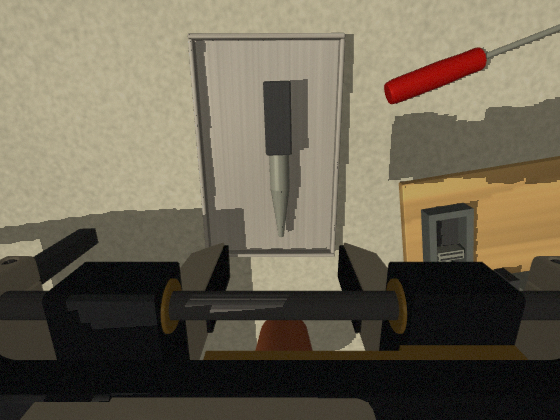

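```bash
python3 - <<'E'
from h import *
plan([(0.4155,-0.3827,0.06,89.4),(0.4155,-0.3827,0.009,89.4)])
E
```

```text
[0.1993, 0.0697, -0.0067, -0.0221, 0.0006, 0.0031]
[0.263, 0.0699, -0.0067, -0.0221, 0.0006, 0.0031]
t 21.98 pos [ 0.4709 -0.3793  0.2196] phi 88.1 j [ 0.32  0.42  0.38  1.66 -0.17  1.1   2.29] w 0.652 F [-0.2  0.  -0.1] tilt [ 0.003  0.001 -1.   ]
```

{"method": "step_arm", "body": {
  "rows": [
    [-0.3,0.0,0.05,-0.006,-0.022,0,0],
    [-0.3,0.0,0.07,-0.007,-0.022,0,0],
    [-0.3,0.05,0.07,-0.007,-0.022,0,0],
    [-0.3,0.1,0.07,-0.007,-0.022,0,0],
    [-0.3,0.15,0.07,-0.007,-0.022,0,0],
    [-0.3,0.2,0.07,-0.007,-0.022,0,0],
    [-0.3,0.23,0.07,-0.007,-0.022,0,0],
    [-0.3,0.25,0.07,-0.007,-0.022,0,0],
    [-0.3,0.25,0.07,-0.007,-0.022,0,0],
    [-0.3,0.25,0.07,-0.007,-0.022,0,0]
  ]
}}

```text
clock: 22.82
position: [0.4145, -0.3837, 0.0193]
ee_rot: [-1.201, 1.213, 1.199]
force: [0.4, -0.5, 0.7]
width: 0.647
```

```bash
python3 - <<'E'
from h import *
plan([(0.4155,-0.3827,0.009,89.4)])
E
```

```text
[0.0128, -0.0012, 0.0013, -0.0014, 0.0009, 0.0019]
t 22.82 pos [ 0.4145 -0.3837  0.0193] phi 89.3 j [ 0.45  0.6   0.29  1.94 -0.28  0.64  2.48] w 0.647 F [ 0.4 -0.5  0.7] tilt [ 0.002  0.001 -1.   ]
```

{"method": "step_arm", "body": {
  "rows": [
    [-0.3,0.006,-0.001,0.001,0,0,0],
    [-0.3,0.0125,-0.001,0.001,0,0,0],
    [-0.3,0.0125,-0.001,0.001,0,0,0],
    [1,0.0125,-0.001,0.001,0,0,0],
    [1,0.0125,-0.001,0.001,0,0,0],
    [1,0.0125,-0.001,0.001,0,0,0],
    [1,0.0125,-0.001,0.001,0,0,0],
    [1,0.0125,-0.001,0.001,0,0,0],
    [1,0.0125,-0.001,0.001,0,0,0],
    [1,0.0125,-0.001,0.001,0,0,0],
    [1,0.0125,-0.001,0.001,0,0,0],
    [1,0.0125,-0.001,0.001,0,0,0]
  ],
  "newtons": 55
}}

```text
clock: 23.82
position: [0.4149, -0.3841, 0.0097]
ee_rot: [-1.201, 1.213, 1.197]
force: [-0.9, 2.1, 4.1]
width: 0.301
```

```bash
python3 - <<'E'
from h import *
plan([(0.4155,-0.3827,0.15,89.4)])
o=status.observe(); d=snap('wrist','w5'); T=wristT(d,o); W=cloud(d,T)
E
```

```text
[-0.1754, -0.0012, 0.0017, -0.0031, -0.0001, 0.003]
t 23.82 pos [ 0.4149 -0.3841  0.0097] phi 89.2 j [ 0.45  0.62  0.29  1.94 -0.29  0.61  2.48] w 0.301 F [-0.9  2.1  4.1] tilt [ 0.003 -0.    -1.   ]
```

View pics/w5.png

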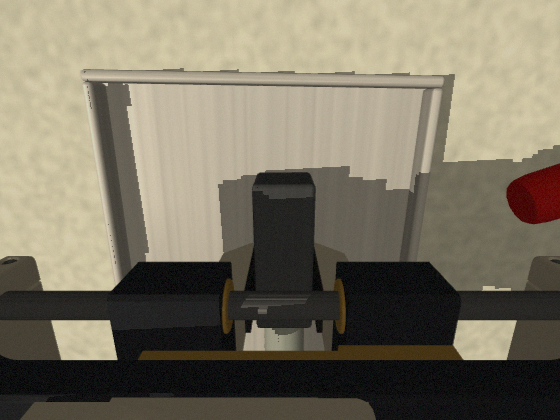

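```bash
python3 - <<'E'
from h import *
d=dict(np.load('pics/w5.npz'));Tc=np.array(d['tool_from_camera'])
W=cloud(d,Tc)
for r in (190,205,220,235,250):
    row=W[r,235:335]; x=row[:,0]
    s=(x<-0.015)&(x>-.04); print(r,np.where(s)[0][[0,-1]]+235,row[s][:,2].min().round(4),row[s][:,2].max().round(4),((row[s][:,2].min()+row[s][:,2].max())/2).round(4),np.median(row[s][:,0]).round(4),np.median(row[s][:,1]).round(4))
# handle back end
col=W[150:260,284]; s=(col[:,0]<-.015); print(np.where(s)[0][0]+150,col[s][0].round(4))
E
```

```text
190 [252 315] -0.0132 0.0145 0.0007 -0.023 0.046
205 [253 314] -0.013 0.0142 0.0006 -0.0228 0.0391
220 [253 314] -0.0132 0.0144 0.0006 -0.0228 0.0321
235 [254 313] -0.0129 0.014 0.0006 -0.023 0.0249
250 [254 313] -0.0131 0.0143 0.0006 -0.0229 0.0175
180 [-0.0156  0.0488  0.0009]
```

{"method": "step_arm", "body": {
  "rows": [
    [1,-0.02,0,0,0,0,0],
    [1,-0.05,0,0,0,0,0],
    [1,-0.08,0,0,0,0,0],
    [1,-0.12,0,0,0,0,0],
    [1,-0.15,0,0,0,0,0],
    [1,-0.18,0,0,0,0,0],
    [1,-0.18,0,0,0,0,0],
    [1,-0.18,0,0,0,0,0]
  ]
}}

```text
clock: 24.53
position: [0.4147, -0.3845, 0.1539]
ee_rot: [-1.202, 1.213, 1.195]
force: [0.0, 0.5, -5.7]
width: 0.298
```

```bash
cat >> h.py <<'E'
A=np.radians(7.77)
def uv(u,v,z): return (u*np.cos(A)-v*np.sin(A),u*np.sin(A)+v*np.cos(A),z)
def now(o=None):
    o=o or status.observe(); p=o['position']; print('u',round(p[0]*np.cos(A)+p[1]*np.sin(A),4),'v',round(-p[0]*np.sin(A)+p[1]*np.cos(A),4),'z',round(p[2],4))
E
python3 - <<'E'
from h import *
plan([(*uv(.4395,-.1516,.15),97.77),(*uv(.4395,-.1516,.0507),97.77)])
d=snap('wrist','w6')
E
```

```text
[0.0045, -0.0465, 0.3678, -0.1426, -0.0016, 0.0041]
[0.1287, -0.0459, 0.3679, -0.1426, -0.0016, 0.0041]
t 24.53 pos [ 0.4147 -0.3845  0.1539] phi 89.2 j [ 0.38  0.42  0.38  1.84 -0.19  0.91  2.4 ] w 0.298 F [ 0.   0.5 -5.7] tilt [ 0.004 -0.001 -1.   ]
```

View pics/w6.png

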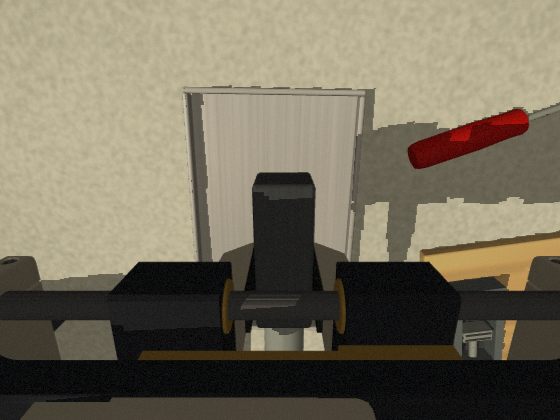

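{"method": "step_arm", "body": {
  "rows": [
    [1,0,-0.005,0.04,-0.02,0,0],
    [1,0,-0.01,0.08,-0.04,0,0],
    [1,0,-0.015,0.12,-0.06,0,0],
    [1,0,-0.02,0.16,-0.08,0,0],
    [1,0,-0.025,0.2,-0.1,0,0],
    [1,0,-0.03,0.24,-0.12,0,0],
    [1,0,-0.035,0.28,-0.142,0,0],
    [1,0,-0.04,0.32,-0.142,0,0],
    [1,0,-0.046,0.35,-0.142,0,0],
    [1,0,-0.046,0.367,-0.142,0,0],
    [1,0,-0.046,0.367,-0.142,0,0],
    [1,0,-0.046,0.367,-0.142,0,0]
  ]
}}

```text
clock: 25.58
position: [0.4542, -0.0903, 0.1519]
ee_rot: [-1.31, 1.142, 1.31]
force: [-0.2, -0.4, -4.5]
width: 0.302
```

{"method": "step_arm", "body": {
  "rows": [
    [1,0,0,0,0,0,0],
    [1,0,0,0,0,0,0],
    [1,0,0,0,0,0,0]
  ]
}}

```text
clock: 25.83
position: [0.4549, -0.0921, 0.1531]
ee_rot: [-1.308, 1.142, 1.305]
force: [-0.0, 0.1, -5.2]
width: 0.302
```

```bash
python3 - <<'E'
from h import *
now();plan([(*uv(.4395,-.1516,.0507),97.77)])
d=snap('top','t7');big('t7','t7b',(235,130,455,290),3)
d=snap('scene','s7');big('s7','s7b',(180,130,340,290),4)
E
```

```text
u 0.4383 v -0.1528 z 0.1531
[0.1281, -0.0013, 0.0016, -0.0024, -0.0009, 0.002]
t 25.83 pos [ 0.4549 -0.0921  0.1531] phi 97.6 j [-0.13  0.26  0.26  2.06 -0.09  0.83  1.89] w 0.302 F [-0.   0.1 -5.2] tilt [ 0.002 -0.001 -1.   ]
```

View pics/s7b.png

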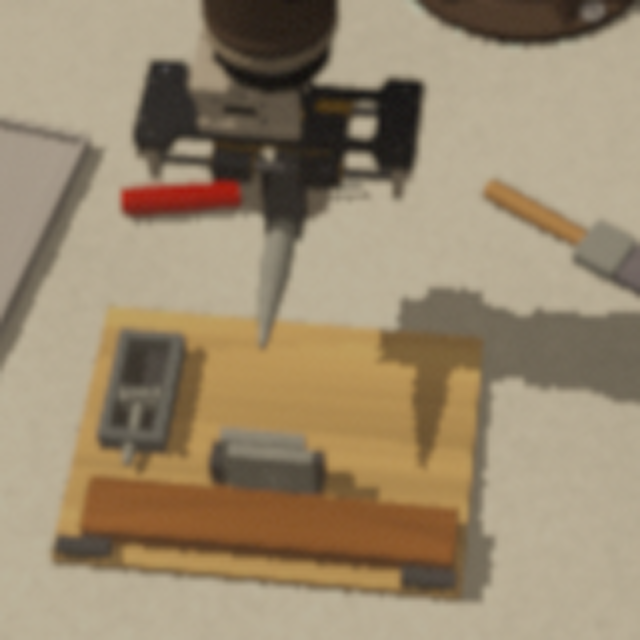

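View pics/t7.png

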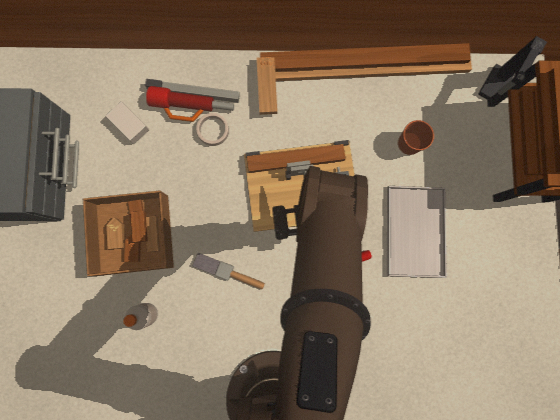

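{"method": "step_arm", "body": {
  "rows": [
    [1,0.03,0,0,0,0,0],
    [1,0.06,0,0.001,0,0,0],
    [1,0.09,-0.001,0.001,-0.002,0,0],
    [1,0.115,-0.001,0.001,-0.002,0,0],
    [1,0.128,-0.001,0.001,-0.002,0,0.002],
    [1,0.128,-0.001,0.001,-0.002,0,0.002],
    [1,0.128,-0.001,0.001,-0.002,0,0.002],
    [1,0.128,-0.001,0.001,-0.002,0,0.002]
  ]
}}

```text
clock: 26.6
position: [0.4572, -0.0906, 0.0521]
ee_rot: [-1.311, 1.14, 1.307]
force: [0.2, 0.0, -3.4]
width: 0.3
```

```bash
python3 - <<'E'
from h import *
now();plan([(*uv(.4395,-.1516,.0507),97.77)])
o=status.observe();d=snap('wrist','w8');np.save('pics/w8o.npy',wristT(d,o))
d=snap('scene','s8');big('s8','s8b',(180,130,340,290),4)
W=cloud(d); a=W[...,2]
np.save('pics/s8W.npy',W)
E
```

```text
u 0.4407 v -0.1515 z 0.0521
[0.0018, 0.0015, -0.0001, 0.0009, -0.0011, 0.0023]
t 26.6 pos [ 0.4572 -0.0906  0.0521] phi 97.8 j [-0.09  0.43  0.21  2.16 -0.16  0.57  1.95] w 0.3 F [ 0.2  0.  -3.4] tilt [ 0.003 -0.001 -1.   ]
```

View pics/s8b.png

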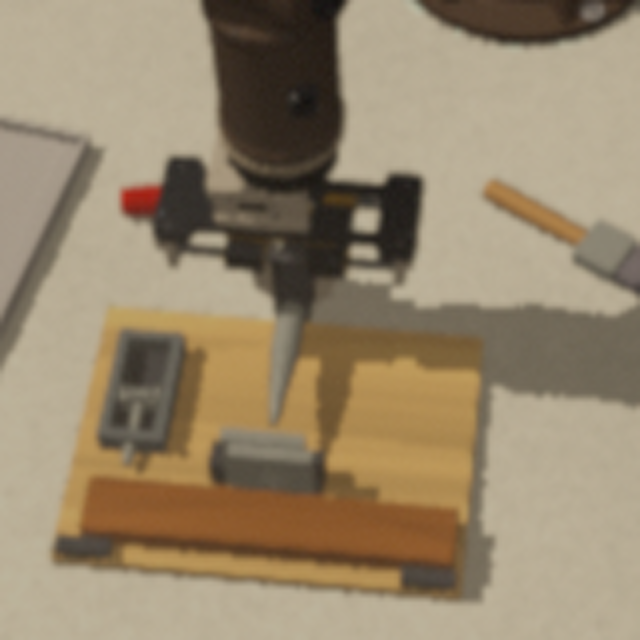

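View pics/w8.png

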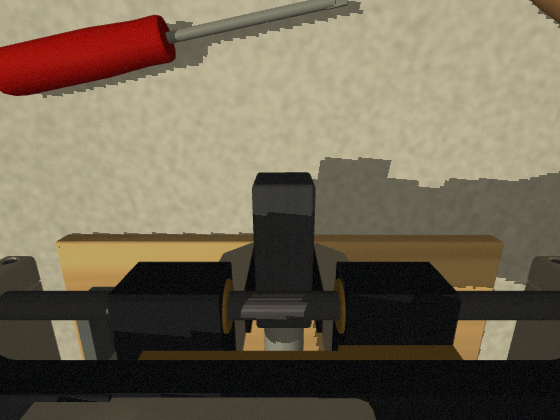

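```bash
python3 - <<'E'
from h import *
W=np.load('pics/s8W.npy')[130:290,180:340].reshape(-1,3)
u=W[:,0]*np.cos(A)+W[:,1]*np.sin(A);v=-W[:,0]*np.sin(A)+W[:,1]*np.cos(A);z=W[:,2]
for lo in np.arange(.47,.62,.01):
    s=(u>=lo)&(u<lo+.01)&(z>.045)&(abs(v+.15)<.02)
    if s.sum()>2:print(round(lo,2),s.sum(),'z',z[s].min().round(4),z[s].max().round(4),'v',v[s].min().round(4),v[s].max().round(4),v[s].mean().round(4))
s=(z>.081)&(z<.09)&(u>.57)&(u<.62)
for lo in np.arange(.58,.616,.004):
    q=s&(u>=lo)&(u<lo+.004)
    if q.sum()>2: print('plate',round(lo,3),q.sum(),v[q].min().round(4),v[q].max().round(4))
E
```

```text
0.47 495 z 0.0623 0.4048 v -0.1698 -0.1301 -0.1501
0.48 264 z 0.0607 0.4178 v -0.1693 -0.1315 -0.15
0.49 50 z 0.0628 0.4288 v -0.1609 -0.1309 -0.1429
0.5 31 z 0.0641 0.4277 v -0.1599 -0.1303 -0.1453
0.51 20 z 0.0629 0.0732 v -0.1583 -0.1406 -0.1497
0.52 16 z 0.0618 0.0738 v -0.1572 -0.1427 -0.1499
0.53 15 z 0.0641 0.0703 v -0.1561 -0.144 -0.1496
0.54 10 z 0.0617 0.071 v -0.1543 -0.1459 -0.1499
0.55 12 z 0.0622 0.0721 v -0.1537 -0.1469 -0.1506
0.56 6 z 0.0599 0.0652 v -0.152 -0.1485 -0.1501
0.58 19 z 0.0796 0.0869 v -0.17 -0.1329 -0.1494
0.59 52 z 0.0454 0.0877 v -0.1697 -0.1312 -0.1511
0.6 114 z 0.0453 0.09 v -0.17 -0.1304 -0.1505
plate 0.584 18 -0.1843 -0.1299
plate 0.588 23 -0.184 -0.1268
plate 0.592 25 -0.1807 -0.1262
plate 0.596 25 -0.18 -0.117
plate 0.6 21 -0.1764 -0.1193
plate 0.604 31 -0.1759 -0.1189
plate 0.608 6 -0.1669 -0.1213
```

{"method": "step_arm", "body": {
  "rows": [
    [1,0.0018,0,0,0,0,0.002],
    [1,0.0018,-0.01,0,0,0,0.002],
    [1,0.0018,-0.018,0,0,0,0.002],
    [1,0.0018,-0.026,0,0,0,0.002],
    [1,0.0018,-0.034,0,0,0,0.002],
    [1,0.0018,-0.042,0,0,0,0.002],
    [1,0.0018,-0.05,0,0,0,0.002],
    [1,0.0018,-0.055,0,0,0,0.002],
    [1,0.0018,-0.055,0,0,0,0.002]
  ]
}}

```text
clock: 27.45
position: [0.5011, -0.084, 0.0497]
ee_rot: [-1.31, 1.142, 1.31]
force: [-0.1, -0.3, -4.9]
width: 0.302
```

```bash
python3 - <<'E'
from h import *
now();plan([(*uv(.52,-.1546,.0507),97.77)])
d=snap('scene','s9');big('s9','s9b',(180,130,340,290),4)
E
```

```text
u 0.4852 v -0.151 z 0.0497
[-0.0012, -0.0435, -0.0046, 0.0018, -0.0009, -0.0004]
t 27.45 pos [ 0.5011 -0.084   0.0497] phi 97.9 j [-0.1   0.48  0.21  2.06 -0.17  0.62  1.94] w 0.302 F [-0.1 -0.3 -4.9] tilt [-0.    -0.001 -1.   ]
```

View pics/s9b.png

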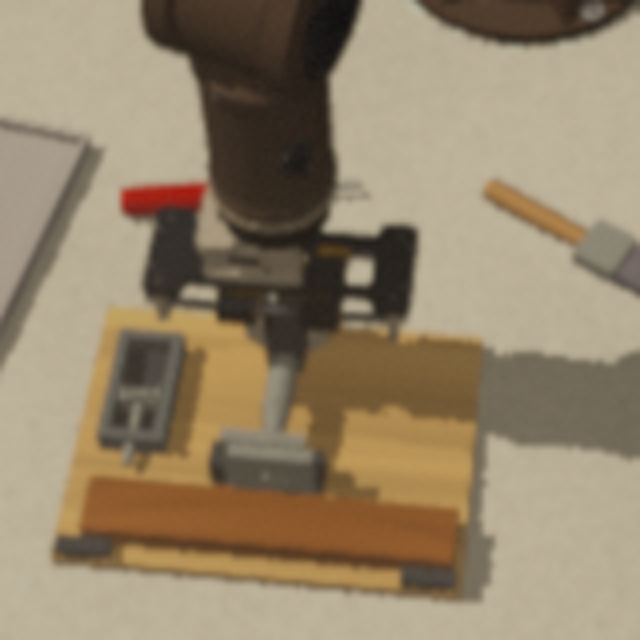

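{"method": "step_arm", "body": {
  "rows": [
    [1,-0.001,-0.007,-0.001,0,0,0],
    [1,-0.001,-0.014,-0.002,0,0,0],
    [1,-0.001,-0.021,-0.0025,0,0,0],
    [1,-0.001,-0.028,-0.0035,0,0,0],
    [1,-0.001,-0.035,-0.0045,0,0,0],
    [1,-0.001,-0.035,-0.0045,0,0,0]
  ]
}}

```text
clock: 28.0
position: [0.5292, -0.0833, 0.0504]
ee_rot: [-1.31, 1.142, 1.311]
force: [0.6, 3.5, -5.2]
width: 0.304
```

```bash
python3 - <<'E'
from h import *
now();plan([(*uv(.545,-.1546,.0507),97.77)]);print(status.observe()['ft_torque'])
E
```

```text
u 0.5131 v -0.1541 z 0.0504
[-0.0005, -0.0398, -0.0007, 0.0024, -0.0004, -0.0008]
t 28.0 pos [ 0.5292 -0.0833  0.0504] phi 97.9 j [-0.1   0.51  0.21  1.99 -0.17  0.66  1.93] w 0.304 F [ 0.6  3.5 -5.2] tilt [-0.001 -0.001 -1.   ]
[0.72910536 0.00346166 0.26809259]
```

{"method": "step_arm", "body": {
  "rows": [
    [1,0,-0.007,0,0,0,0],
    [1,0,-0.014,0,0,0,0],
    [1,0,-0.021,0,0,0,0],
    [1,0,-0.028,0,0,0,0],
    [1,0,-0.035,0,0,0,0],
    [1,0,-0.04,0,0,0,0],
    [1,0,-0.04,0,0,0,0]
  ]
}}

```text
clock: 28.58
position: [0.5617, -0.0794, 0.0507]
ee_rot: [-1.311, 1.141, 1.308]
force: [1.6, 3.2, -3.7]
width: 0.303
```

```bash
python3 - <<'E'
from h import *
now();plan([(*uv(.5595,-.1546,.0507),97.77)]);print(status.observe()['ft_torque'])
d=snap('scene','s10');big('s10','s10b',(180,130,340,290),4)
d=snap('wrist','w10')
E
```

```text
u 0.5458 v -0.1546 z 0.0507
[-0.0, -0.0171, -0.0, 0.0017, -0.0012, 0.0009]
t 28.58 pos [ 0.5617 -0.0794  0.0507] phi 97.9 j [-0.11  0.55  0.22  1.91 -0.18  0.7   1.92] w 0.303 F [ 1.6  3.2 -3.7] tilt [ 0.001 -0.001 -1.   ]
[ 0.70296563 -0.23490617  0.19067565]
```

View pics/s10b.png

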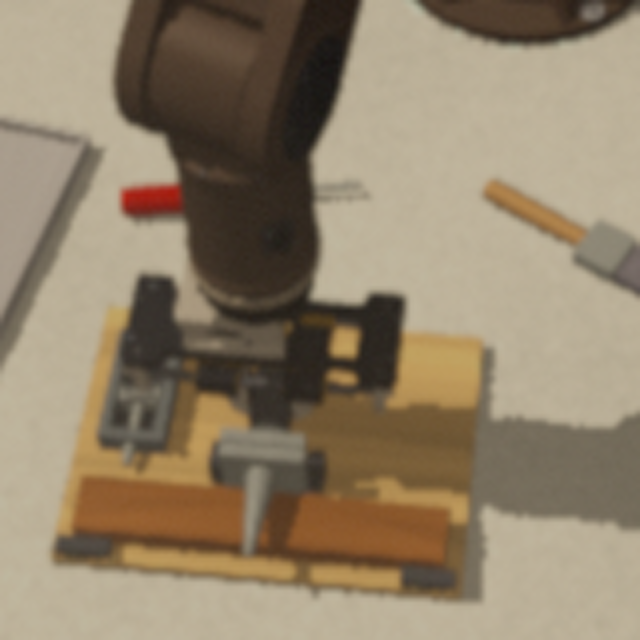

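View pics/w10.png

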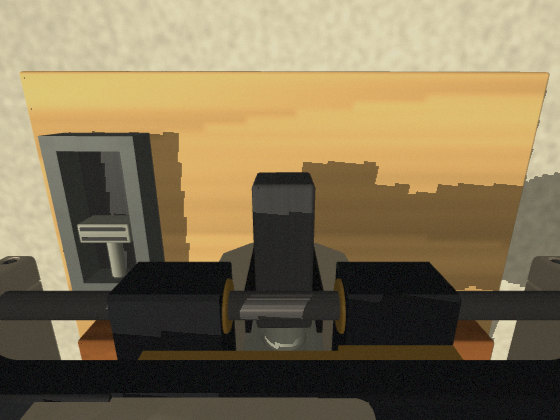

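{"method": "step_arm", "body": {
  "rows": [
    [1,0,-0.005,0,0,0,0],
    [1,0,-0.01,0,0,0,0],
    [1,0,-0.013,0,0,0,0],
    [1,0,-0.015,0,0,0,0],
    [1,0,-0.015,0,0,0,0]
  ]
}}

```text
clock: 29.1
position: [0.5722, -0.078, 0.0505]
ee_rot: [-1.31, 1.143, 1.31]
force: [0.3, 2.2, -3.8]
width: 0.302
```

{"method": "step_arm", "body": {
  "rows": [
    [1,0,-0.001,0,0,0,0],
    [1,0,-0.002,0,0,0,0],
    [1,0,-0.002,0,0,0,0]
  ]
}}

```text
clock: 29.35
position: [0.5733, -0.0778, 0.0504]
ee_rot: [-1.309, 1.143, 1.31]
force: [-1.8, 1.8, -2.4]
width: 0.3
```

```bash
python3 - <<'E'
from h import *
now();plan([]);print(status.observe()['ft_torque'])
d=snap('wrist','w11');big('w11','w11b',(180,160,400,360),3.5)
E
```

```text
u 0.5575 v -0.1546 z 0.0504
t 29.35 pos [ 0.5733 -0.0778  0.0504] phi 97.8 j [-0.11  0.57  0.22  1.88 -0.18  0.71  1.91] w 0.3 F [-1.8  1.8 -2.4] tilt [-0.001 -0.001 -1.   ]
[0.64112011 0.44480159 0.13571356]
```

View pics/w11b.png

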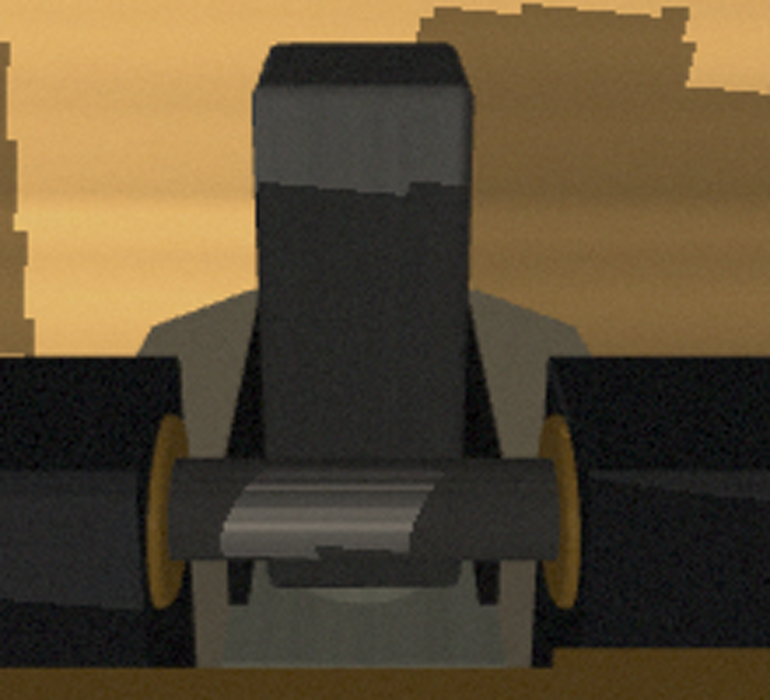

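{"method": "step_arm", "body": {
  "rows": [
    [1,0,-0.0015,0,0,0,0],
    [1,0,-0.003,0,0,0,0],
    [1,0,-0.003,0,0,0,0]
  ]
}}

```text
clock: 29.65
position: [0.5754, -0.0775, 0.0504]
ee_rot: [-1.309, 1.143, 1.31]
force: [-3.7, 3.0, -1.4]
width: 0.3
```

```bash
python3 - <<'E'
from h import *
now();plan([]);print(status.observe()['ft_torque'])
E
```

```text
u 0.5597 v -0.1546 z 0.0504
t 29.65 pos [ 0.5754 -0.0775  0.0504] phi 97.8 j [-0.11  0.57  0.22  1.88 -0.18  0.72  1.91] w 0.3 F [-3.7  3.  -1.4] tilt [-0.002 -0.001 -1.   ]
[0.57022934 0.771976   0.03928223]
```

{"method": "step_arm", "body": {
  "rows": [
    [1,0,-0.0015,0,0,0,0],
    [1,0,-0.0025,0,0,0,0],
    [1,0,-0.0025,0,0,0,0]
  ]
}}

```text
clock: 29.9
position: [0.5754, -0.0775, 0.0503]
ee_rot: [-1.307, 1.146, 1.313]
force: [-10.4, 1.1, 4.3]
width: 0.301
```

```bash
python3 - <<'E'
from h import *
now();plan([]);print(status.observe()['ft_torque'])
d=snap('wrist','w12');big('w12','w12b',(180,160,400,360),3.5)
E
```

```text
u 0.5597 v -0.1545 z 0.0503
t 29.9 pos [ 0.5754 -0.0775  0.0503] phi 97.8 j [-0.11  0.57  0.22  1.87 -0.18  0.72  1.91] w 0.301 F [-10.4   1.1   4.3] tilt [-0.005 -0.001 -1.   ]
[ 0.44822282  2.09512546 -0.01696443]
```

View pics/w12b.png

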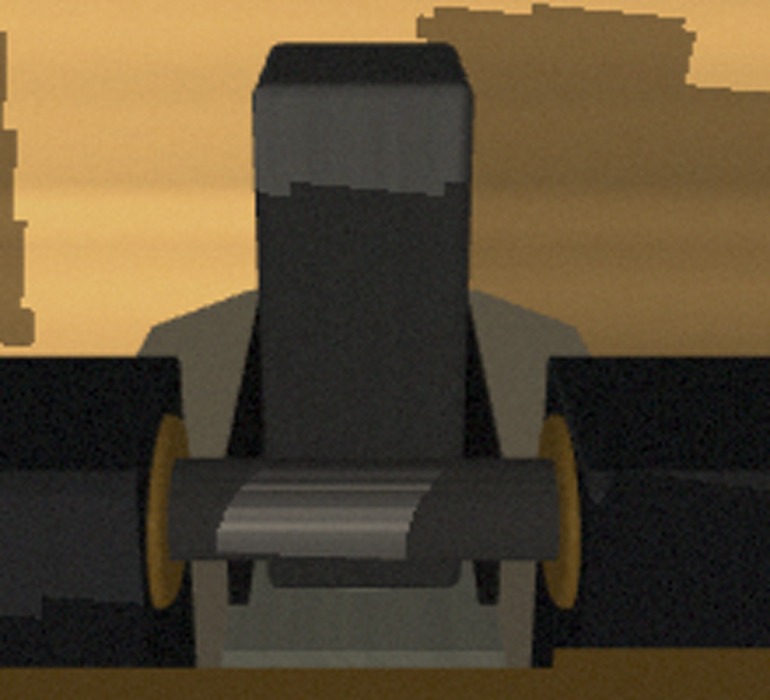

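{"method": "step_arm", "body": {
  "rows": [
    [1,0,0.0025,-0.0006,0,0,0],
    [1,0,0.0025,-0.0012,0,0,0],
    [1,0,0.0025,-0.0018,0,0,0],
    [1,0,0.0025,-0.0018,0,0,0]
  ]
}}

```text
clock: 30.28
position: [0.5755, -0.0785, 0.0504]
ee_rot: [-1.309, 1.143, 1.311]
force: [-4.6, 3.7, -1.3]
width: 0.302
```

```bash
python3 - <<'E'
from h import *
now();plan([]);print(status.observe()['ft_torque'])
d=snap('top','t12');big('t12','t12b',(235,130,365,230),6)
d=snap('scene','s12');big('s12','s12b',(200,210,310,290),7)
E
```

```text
u 0.5596 v -0.1556 z 0.0504
t 30.28 pos [ 0.5755 -0.0785  0.0504] phi 97.9 j [-0.11  0.57  0.22  1.87 -0.18  0.72  1.92] w 0.302 F [-4.6  3.7 -1.3] tilt [-0.002 -0.    -1.   ]
[0.74906373 0.931207   0.0247771 ]
```

View pics/s12b.png

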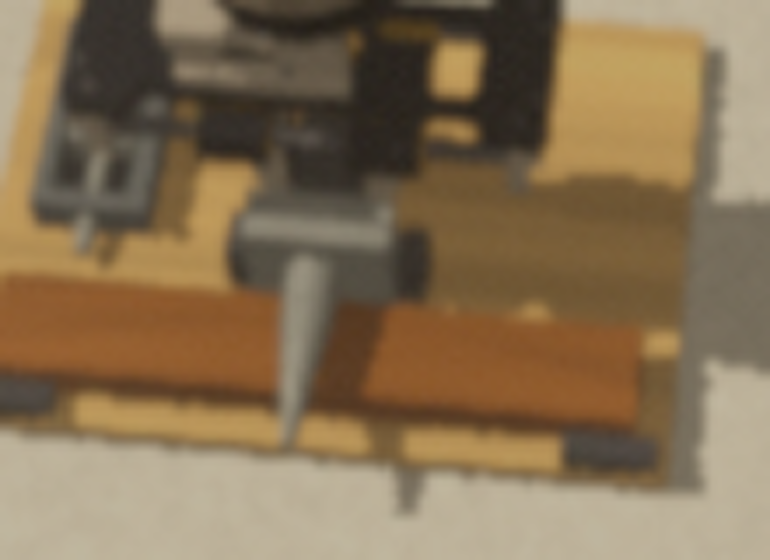

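{"method": "step_arm", "body": {
  "rows": [
    [0.2,0,0,0,0,0,0],
    [0.0,0,0,0,0,0,0],
    [-0.2,0,0,0,0,0,0],
    [-0.2,0,0,0,0,0,0],
    [-0.2,-0.03,0,0,0,0,0],
    [-0.2,-0.08,0,0,0,0,0],
    [-0.2,-0.13,0,0,0,0,0],
    [-0.2,-0.18,0,0,0,0,0],
    [-0.2,-0.2,0,0,0,0,0],
    [-0.2,-0.2,0,0,0,0,0],
    [-0.2,-0.2,0,0,0,0,0]
  ]
}}

```text
clock: 31.3
position: [0.5769, -0.079, 0.2117]
ee_rot: [-1.311, 1.141, 1.307]
force: [-0.4, 0.1, -0.5]
width: 0.599
```

```bash
python3 - <<'E'
from h import *
now();plan([])
o=status.observe(); d=snap('wrist','w13'); T=wristT(d,o); np.save('pics/w13o.npy',T)
W=cloud(d,T).reshape(-1,3);W=W[:250*560]
u=W[:,0]*np.cos(A)+W[:,1]*np.sin(A);v=-W[:,0]*np.sin(A)+W[:,1]*np.cos(A);z=W[:,2]
for lo in np.arange(.582,.612,.002):
    s=(u>=lo)&(u<lo+.002)&(z>.081)&(z<.095)
    if s.sum()>5: print(round(lo,3),s.sum(),v[s].min().round(4),v[s].max().round(4),((v[s].min()+v[s].max())/2).round(4))
# handle
for lo in np.arange(.50,.60,.008):
    s=(u>=lo)&(u<lo+.008)&(z>.045)&(z<.08)&(abs(v+.155)<.022)
    if s.sum()>5: print('h',round(lo,3),s.sum(),np.percentile(v[s],[1,99]).round(4),np.percentile(z[s],[50,98]).round(4))
s=(z>.055)&(z<.08)&(abs(v+.155)<.02);print(u[s].min())
E
```

```text
u 0.561 v -0.1563 z 0.2117
t 31.3 pos [ 0.5769 -0.079   0.2117] phi 97.8 j [-0.16  0.38  0.27  1.72 -0.11  1.06  1.86] w 0.599 F [-0.4  0.1 -0.5] tilt [ 0.002 -0.001 -1.   ]
0.584 92 -0.183 -0.1265 -0.1548
0.586 133 -0.1838 -0.1239 -0.1539
0.588 124 -0.1839 -0.1248 -0.1544
0.59 120 -0.1839 -0.1246 -0.1543
0.592 123 -0.1829 -0.1246 -0.1537
0.594 73 -0.1831 -0.1245 -0.1538
0.596 82 -0.1833 -0.1243 -0.1538
0.598 149 -0.1832 -0.1245 -0.1538
0.6 102 -0.1832 -0.1244 -0.1538
0.602 116 -0.1833 -0.1243 -0.1538
0.604 122 -0.1833 -0.1243 -0.1538
0.606 108 -0.1834 -0.1242 -0.1538
h 0.508 263 [-0.1677 -0.1402] [0.0627 0.0645]
h 0.516 243 [-0.1678 -0.1401] [0.0638 0.0655]
h 0.524 265 [-0.1678 -0.14  ] [0.0648 0.0665]
h 0.532 245 [-0.1681 -0.1399] [0.0658 0.0675]
h 0.54 257 [-0.1684 -0.1398] [0.0668 0.069 ]
h 0.548 240 [-0.168  -0.1397] [0.0678 0.0697]
h 0.556 233 [-0.167  -0.1396] [0.0688 0.0707]
h 0.564 228 [-0.167  -0.1406] [0.0698 0.0717]
h 0.572 222 [-0.1671 -0.1405] [0.0707 0.0726]
h 0.58 414 [-0.1764 -0.1333] [0.0695 0.079 ]
h 0.596 23 [-0.1747 -0.1342] [0.0792 0.0799]
0.5083970760000105
```

View pics/w13.png

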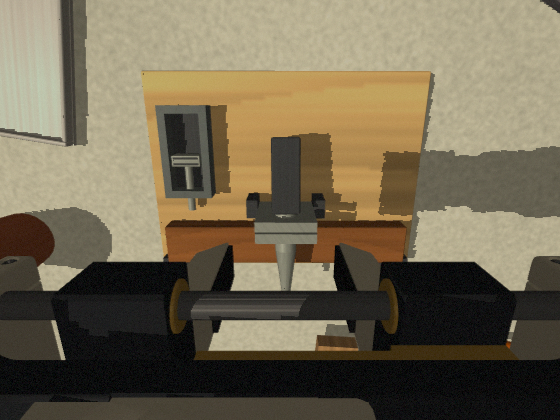

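```bash
python3 - <<'E'
from h import *
plan([(*uv(.5083,-.2911,.12),97.77),(*uv(.5083,-.2911,.0225),97.77)])
d=dict(np.load('pics/top0.npz')); print(ray(d,[(388,188),(388,277),(445,277),(445,188)],.018).round(3))
E
```

```text
[0.113, 0.0648, -0.1687, 0.0012, -0.0008, -0.0009]
[0.2349, 0.0647, -0.1686, 0.0012, -0.0008, -0.0009]
t 31.35 pos [ 0.576  -0.0788  0.2102] phi 97.8 j [-0.16  0.38  0.27  1.72 -0.11  1.06  1.86] w 0.596 F [ 1.1 -0.1 -0.5] tilt [-0.001 -0.001 -1.   ]
[[ 0.564 -0.32   0.018]
 [ 0.319 -0.313  0.018]
 [ 0.319 -0.469  0.018]
 [ 0.565 -0.48   0.018]]
```

{"method": "step_arm", "body": {
  "rows": [
    [0.05,0,0.015,-0.04,0,0,0],
    [0.05,0,0.03,-0.08,0,0,0],
    [0.05,0,0.045,-0.12,0,0,0],
    [0.05,0.03,0.06,-0.15,0,0,0],
    [0.05,0.07,0.065,-0.168,0,0,0],
    [0.05,0.11,0.065,-0.168,0,0,0],
    [0.05,0.14,0.065,-0.168,0,0,0],
    [0.05,0.17,0.065,-0.168,0,0,0],
    [0.05,0.18,0.065,-0.168,0,0,0],
    [0.05,0.18,0.065,-0.168,0,0,0],
    [0.05,0.18,0.065,-0.168,0,0,0]
  ]
}}

```text
clock: 32.27
position: [0.5424, -0.2191, 0.0663]
ee_rot: [-1.309, 1.144, 1.311]
force: [-0.4, -0.2, 0.1]
width: 0.477
```

```bash
python3 - <<'E'
from h import *
now();plan([(*uv(.5083,-.2911,.0225),97.77)])
d=snap('wrist','w14');d=snap('scene','s14');big('s14','s14b',(180,130,340,290),4)
E
```

```text
u 0.5078 v -0.2904 z 0.0663
[0.0547, -0.0008, -0.0008, 0.0012, -0.0004, -0.0025]
t 32.27 pos [ 0.5424 -0.2191  0.0663] phi 97.8 j [ 0.11  0.56  0.26  1.86 -0.2   0.76  2.18] w 0.477 F [-0.4 -0.2  0.1] tilt [-0.003 -0.001 -1.   ]
```

View pics/w14.png

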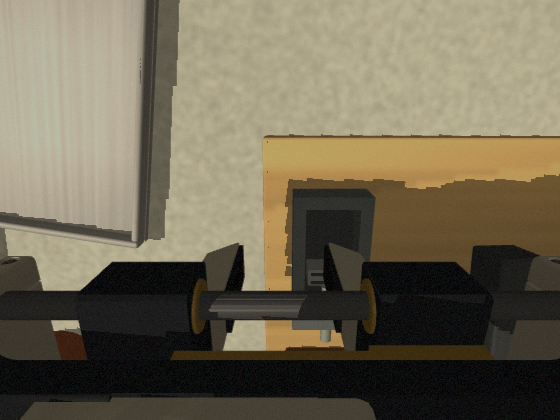

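View pics/s14b.png

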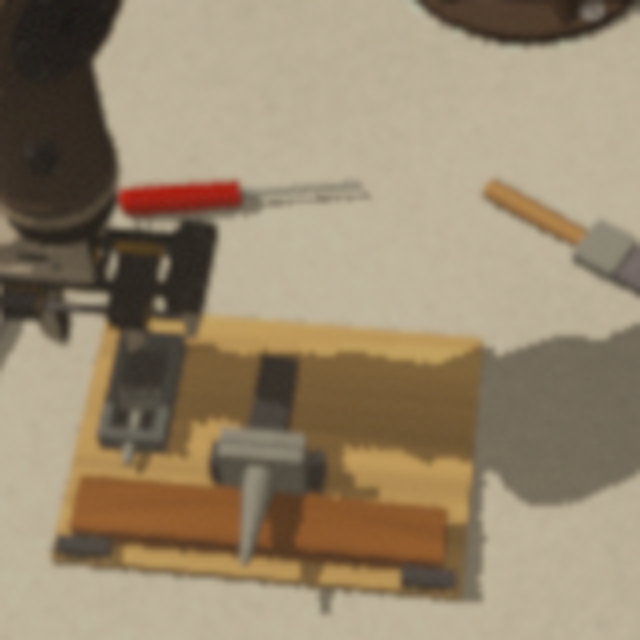

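```bash
python3 - <<'E'
from h import *
d=dict(np.load('pics/s14.npz'));W=cloud(d).reshape(-1,3)
u=W[:,0]*np.cos(A)+W[:,1]*np.sin(A);v=-W[:,0]*np.sin(A)+W[:,1]*np.cos(A);z=W[:,2]
for a,b in ((.06,.07),(.07,.08),(.08,.09),(.09,.1),(.1,.12)):
    s=(z>a)&(z<b)&(u>.46)&(u<.55)&(v<-.21)&(v>-.36)
    for n,t in (('R',s&(v<-.29)),('L',s&(v>-.29))):
        if t.sum()>1: print(a,n,t.sum(),'u',u[t].min().round(4),u[t].max().round(4),'v',v[t].min().round(4),v[t].max().round(4))
E
```

```text
0.06 R 5 u 0.5078 0.5166 v -0.3235 -0.3126
0.07 R 8 u 0.5035 0.5224 v -0.321 -0.3126
0.07 L 7 u 0.5163 0.5204 v -0.2687 -0.2527
0.08 R 17 u 0.5014 0.5208 v -0.3288 -0.3121
0.08 L 13 u 0.514 0.5214 v -0.2697 -0.2517
0.09 R 13 u 0.5089 0.5204 v -0.3275 -0.3122
0.09 L 6 u 0.5165 0.5196 v -0.2657 -0.2537
0.1 R 18 u 0.5014 0.5224 v -0.3231 -0.3121
```

{"method": "step_arm", "body": {
  "rows": [
    [0.05,0.02,0,-0.001,0,0,0],
    [0.05,0.035,0,-0.001,0,0,0],
    [0.05,0.048,0,-0.001,0,0,0],
    [0.05,0.054,0,-0.001,0,0,0],
    [0.05,0.054,0,-0.001,0,0,0]
  ]
}}

```text
clock: 32.78
position: [0.5421, -0.2196, 0.0224]
ee_rot: [-1.308, 1.144, 1.312]
force: [-0.6, 0.3, -0.5]
width: 0.477
```

```bash
python3 - <<'E'
from h import *
now();plan([(*uv(.53,-.2911,.0225),97.77),(*uv(.5435,-.2911,.0225),97.77)])
E
```

```text
u 0.5074 v -0.2909 z 0.0224
[-0.0002, -0.0282, -0.0003, 0.0014, -0.0, -0.0028]
[-0.0002, -0.0451, -0.0003, 0.0014, -0.0, -0.0028]
t 32.78 pos [ 0.5421 -0.2196  0.0224] phi 97.9 j [ 0.13  0.62  0.24  1.88 -0.22  0.67  2.2 ] w 0.477 F [-0.6  0.3 -0.5] tilt [-0.003 -0.    -1.   ]
```

In the slot with no contact. I'll push slowly now.

{"method": "step_arm", "body": {
  "rows": [
    [0.05,0,-0.006,0,0,0,0],
    [0.05,0,-0.012,0,0,0,0],
    [0.05,0,-0.018,0,0,0,0],
    [0.05,0,-0.023,0,0,0,0],
    [0.05,0,-0.028,0,0,0,0],
    [0.05,0,-0.033,0,0,0,0],
    [0.05,0,-0.038,0,0,0,0],
    [0.05,0,-0.04,0,0,0,0],
    [0.05,0,-0.04,0,0,0,0]
  ]
}}

```text
clock: 33.53
position: [0.5752, -0.2153, 0.0234]
ee_rot: [-1.31, 1.142, 1.31]
force: [-0.7, 0.2, -0.4]
width: 0.474
```

```bash
python3 - <<'E'
from h import *
now();plan([(*uv(.5435,-.2911,.0225),97.77)])
E
```

```text
u 0.5408 v -0.2911 z 0.0234
[0.0011, -0.0034, 0.0, 0.0017, -0.0008, -0.0006]
t 33.53 pos [ 0.5752 -0.2153  0.0234] phi 97.9 j [ 0.11  0.65  0.24  1.81 -0.22  0.71  2.18] w 0.474 F [-0.7  0.2 -0.4] tilt [-0.001 -0.001 -1.   ]
```

{"method": "step_arm", "body": {
  "rows": [
    [0.05,0,-0.0015,0,0,0,0],
    [0.05,0,-0.003,0,0,0,0],
    [0.05,0,-0.003,0,0,0,0]
  ]
}}

```text
clock: 33.78
position: [0.5754, -0.2153, 0.0232]
ee_rot: [-1.308, 1.144, 1.312]
force: [-5.5, 0.1, 4.1]
width: 0.475
```

```bash
python3 - <<'E'
from h import *
now();plan([])
d=snap('wrist','w15')
E
```

```text
u 0.541 v -0.2911 z 0.0232
t 33.78 pos [ 0.5754 -0.2153  0.0232] phi 97.8 j [ 0.11  0.65  0.24  1.8  -0.22  0.71  2.18] w 0.475 F [-5.5  0.1  4.1] tilt [-0.004 -0.    -1.   ]
```

View pics/w15.png

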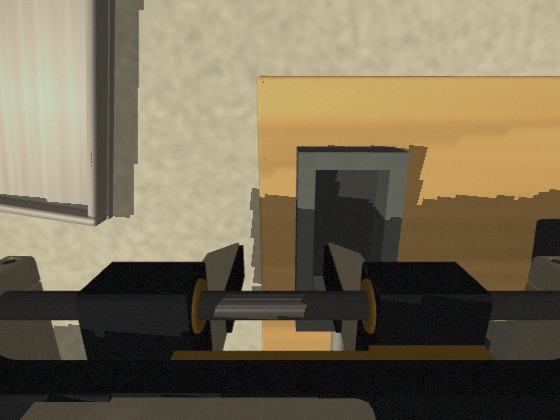

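{"method": "step_arm", "body": {
  "rows": [
    [0.05,0,-0.002,0,0,0,0],
    [0.05,0,-0.003,0,0,0,0],
    [0.05,0,-0.003,0,0,0,0]
  ]
}}

```text
clock: 34.08
position: [0.5756, -0.2152, 0.023]
ee_rot: [-1.305, 1.147, 1.315]
force: [-12.4, -1.5, 9.0]
width: 0.474
```

{"method": "step_arm", "body": {
  "rows": [
    [0.05,0,0.01,0,0,0,0],
    [0.05,0,0.014,0,0,0,0],
    [0.05,-0.03,0.014,0,0,0,0],
    [0.05,-0.08,0.014,0,0,0,0],
    [0.05,-0.13,0.014,0.03,0,0,0],
    [0.05,-0.18,0.014,0.07,0,0,0],
    [0.05,-0.2,0.0,0.11,0,0,0],
    [0.05,-0.2,-0.01,0.15,0,0,0],
    [0.05,-0.2,-0.022,0.168,0,0,0],
    [0.05,-0.2,-0.022,0.168,0,0,0],
    [0.05,-0.2,-0.022,0.168,0,0,0]
  ]
}}

```text
clock: 35.0
position: [0.5791, -0.0776, 0.1834]
ee_rot: [-1.312, 1.14, 1.311]
force: [-0.2, -0.4, -0.5]
width: 0.474
```

```bash
python3 - <<'E'
from h import *
now();plan([])
o=status.observe(); d=snap('wrist','w16'); T=wristT(d,o); np.save('pics/w16o.npy',T);big('w16','w16b',(120,60,440,260),2.5)
W=cloud(d,T)
U=W[...,0]*np.cos(A)+W[...,1]*np.sin(A);V=-W[...,0]*np.sin(A)+W[...,1]*np.cos(A);Z=W[...,2]
u,v,z=[x[:250].ravel() for x in (U,V,Z)]
s=(z>.030)&(z<.045)&(abs(v+.259)<.014)&(u>.47)&(u<.58)
h,e=np.histogram(u[s]-.5553,bins=np.arange(-.08,.03,.004));print(list(zip((e*1000).round().astype(int),h)))
for lo in np.arange(.584,.612,.002):
    s=(u>=lo)&(u<lo+.002)&(z>.081)&(z<.095)
    if s.sum()>5: print(round(lo,3),s.sum(),v[s].min().round(4),v[s].max().round(4),((v[s].min()+v[s].max())/2).round(4))
for lo in np.arange(.50,.60,.008):
    s=(u>=lo)&(u<lo+.008)&(z>.045)&(z<.08)&(abs(v+.155)<.022)
    if s.sum()>5: print('h',round(lo,3),s.sum(),np.percentile(v[s],[1,99]).round(4),np.percentile(z[s],[50,98]).round(4))
E
```

```text
u 0.5632 v -0.1552 z 0.1834
t 35.0 pos [ 0.5791 -0.0776  0.1834] phi 98.0 j [-0.17  0.41  0.29  1.75 -0.14  1.    1.88] w 0.474 F [-0.2 -0.4 -0.5] tilt [-0.    -0.001 -1.   ]
[(np.int64(-80), np.int64(0)), (np.int64(-76), np.int64(123)), (np.int64(-72), np.int64(121)), (np.int64(-68), np.int64(31)), (np.int64(-64), np.int64(0)), (np.int64(-60), np.int64(0)), (np.int64(-56), np.int64(0)), (np.int64(-52), np.int64(0)), (np.int64(-48), np.int64(0)), (np.int64(-44), np.int64(0)), (np.int64(-40), np.int64(0)), (np.int64(-36), np.int64(0)), (np.int64(-32), np.int64(0)), (np.int64(-28), np.int64(0)), (np.int64(-24), np.int64(0)), (np.int64(-20), np.int64(0)), (np.int64(-16), np.int64(0)), (np.int64(-12), np.int64(0)), (np.int64(-8), np.int64(0)), (np.int64(-4), np.int64(142)), (np.int64(0), np.int64(111)), (np.int64(4), np.int64(109)), (np.int64(8), np.int64(17)), (np.int64(12), np.int64(150)), (np.int64(16), np.int64(104)), (np.int64(20), np.int64(15)), (np.int64(24), np.int64(1))]
0.584 102 -0.1837 -0.1244 -0.1541
0.586 162 -0.1836 -0.1247 -0.1541
0.588 143 -0.1835 -0.1247 -0.1541
0.59 148 -0.1835 -0.1246 -0.154
0.592 147 -0.1836 -0.1243 -0.154
0.594 134 -0.1837 -0.1244 -0.154
0.596 108 -0.1831 -0.1243 -0.1537
0.598 166 -0.1829 -0.1243 -0.1536
0.6 137 -0.183 -0.1241 -0.1536
0.602 66 -0.183 -0.1241 -0.1535
h 0.508 287 [-0.1673 -0.1406] [0.0629 0.0647]
h 0.516 316 [-0.1673 -0.1405] [0.0639 0.0654]
h 0.524 292 [-0.1674 -0.1404] [0.0648 0.0667]
h 0.532 290 [-0.1674 -0.1403] [0.0657 0.0677]
h 0.54 301 [-0.1674 -0.1402] [0.0668 0.0685]
h 0.548 290 [-0.1675 -0.14  ] [0.0678 0.0696]
h 0.556 295 [-0.1675 -0.1399] [0.0689 0.0707]
h 0.564 274 [-0.1675 -0.1398] [0.0698 0.0716]
h 0.572 282 [-0.1679 -0.1397] [0.0708 0.0726]
h 0.58 514 [-0.1766 -0.1334] [0.0696 0.0794]
```

View pics/w16b.png

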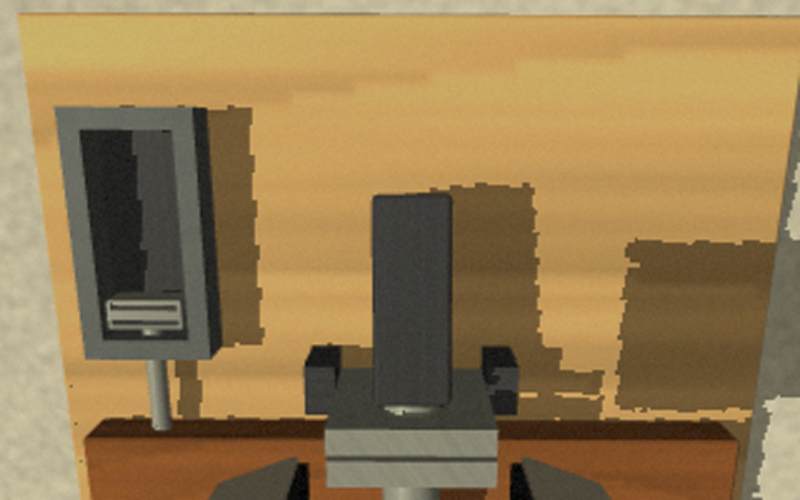

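```bash
python3 - <<'E'
from h import *
Rt=Rdown(97.77)@R.from_rotvec([0,0,-.125]).as_matrix()
P=np.array(uv(.5587,-.1545,.0456)); B=P-Rt[:,0]*.07
print(Rt[:,0])
plan([(*B,Rt),(*P,Rt)])
E
```

```text
[ 0.12353007  0.01685562 -0.99219767]
[0.0852, 0.0155, 0.0031, 0.0018, -0.001, -0.1203]
[0.172, 0.0045, 0.0032, 0.0018, -0.001, -0.1203]
t 35.05 pos [ 0.5785 -0.0794  0.1832] phi 97.9 j [-0.16  0.41  0.29  1.75 -0.13  1.    1.88] w 0.475 F [-1.2 -0.4  0.4] tilt [-0.001 -0.001 -1.   ]
```

{"method": "step_arm", "body": {
  "rows": [
    [-0.1,0,0.006,0.001,0,0,-0.04],
    [-0.1,0.02,0.012,0.001,0,0,-0.08],
    [-0.1,0.05,0.0155,0.002,0,0,-0.12],
    [-0.1,0.085,0.0155,0.003,0,0,-0.12],
    [-0.1,0.085,0.0155,0.003,0,0,-0.12],
    [-0.1,0.085,0.0155,0.003,0,0,-0.12],
    [-0.1,0.085,0.0155,0.003,0,0,-0.12]
  ]
}}

```text
clock: 35.63
position: [0.5667, -0.0798, 0.1163]
ee_rot: [-1.359, 1.044, 1.216]
force: [1.0, -0.0, 0.1]
width: 0.551
```

```bash
python3 - <<'E'
from h import *
Rt=Rdown(97.77)@R.from_rotvec([0,0,-.125]).as_matrix()
P=np.array(uv(.5587,-.1545,.0456))
now();plan([(*P,Rt)])
E
```

```text
u 0.5507 v -0.1556 z 0.1163
[0.0889, 0.0011, 0.0015, 0.0001, -0.0014, 0.0002]
t 35.63 pos [ 0.5667 -0.0798  0.1163] phi 97.8 j [-0.12  0.41  0.25  1.96 -0.2   0.67  1.95] w 0.551 F [ 1.  -0.   0.1] tilt [ 0.124  0.015 -0.992]
```

{"method": "step_arm", "body": {
  "rows": [
    [-0.1,0.02,0.001,0.001,0,0,0],
    [-0.1,0.045,0.001,0.001,0,0,0],
    [-0.1,0.07,0.001,0.001,0,0,0],
    [-0.1,0.084,0.001,0.001,0,0,0],
    [-0.1,0.088,0.001,0.001,0,0,0],
    [-0.1,0.088,0.001,0.001,0,0,0],
    [0.4,0.088,0.001,0.001,0,0,0],
    [1,0.088,0.001,0.001,0,0,0],
    [1,0.088,0.001,0.001,0,0,0],
    [1,0.088,0.001,0.001,0,0,0],
    [1,0.088,0.001,0.001,0,0,0],
    [1,0.088,0.001,0.001,0,0,0]
  ],
  "newtons": 55
}}

```text
clock: 36.63
position: [0.574, -0.0773, 0.046]
ee_rot: [-1.359, 1.043, 1.217]
force: [-1.5, -1.7, 7.1]
width: 0.305
```

```bash
python3 - <<'E'
from h import *
now();plan([(*uv(.5587,-.1545,.0507),97.77)]);print(status.observe()['ft_torque'])
d=snap('wrist','w17')
E
```

```text
u 0.5583 v -0.1541 z 0.046
[-0.0057, -0.0013, -0.0005, 0.0009, -0.0012, 0.1199]
t 36.63 pos [ 0.574  -0.0773  0.046 ] phi 97.8 j [-0.09  0.52  0.2   2.   -0.25  0.52  2.  ] w 0.305 F [-1.5 -1.7  7.1] tilt [ 0.124  0.016 -0.992]
[-0.34104333  0.2822452  -0.04140555]
```

View pics/w17.png

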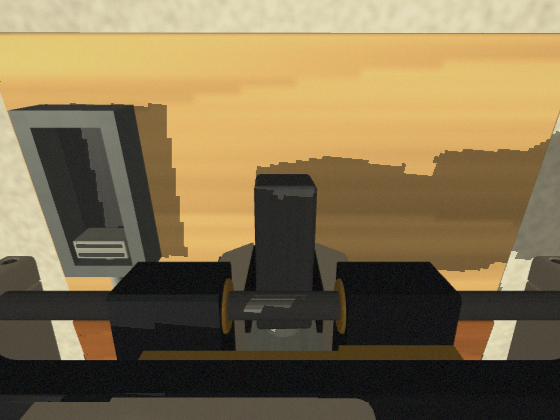

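{"method": "step_arm", "body": {
  "rows": [
    [1,-0.0013,0,0,0,0,0.03],
    [1,-0.0026,0,0,0,0,0.06],
    [1,-0.004,0,0,0,0,0.09],
    [1,-0.0052,0,0,0,0,0.12],
    [1,-0.0052,0,0,0,0,0.12]
  ]
}}

```text
clock: 37.1
position: [0.5735, -0.0771, 0.0497]
ee_rot: [-1.31, 1.144, 1.311]
force: [-3.3, -0.6, 5.6]
width: 0.306
```

```bash
python3 - <<'E'
from h import *
now();plan([(*uv(.5387,-.1545,.0505),97.77)]);print(status.observe()['ft_torque'])
E
```

```text
u 0.5578 v -0.1539 z 0.0497
[-0.0009, 0.0239, -0.0007, 0.0016, -0.0014, -0.0025]
t 37.1 pos [ 0.5735 -0.0771  0.0497] phi 97.9 j [-0.14  0.57  0.25  1.88 -0.2   0.72  1.94] w 0.306 F [-3.3 -0.6  5.6] tilt [-0.002 -0.002 -1.   ]
[-0.21214655  0.3779545  -0.01774432]
```

{"method": "step_arm", "body": {
  "rows": [
    [1,-0.001,0.003,-0.0006,0,0,-0.002],
    [1,-0.001,0.01,-0.0006,0,0,-0.002],
    [1,-0.001,0.017,-0.0006,0,0,-0.002],
    [1,-0.001,0.024,-0.0006,0,0,-0.002],
    [1,-0.001,0.024,-0.0006,0,0,-0.002]
  ]
}}

```text
clock: 37.52
position: [0.5518, -0.0801, 0.05]
ee_rot: [-1.308, 1.142, 1.31]
force: [-1.7, -1.1, -1.7]
width: 0.306
```

```bash
python3 - <<'E'
from h import *
now();plan([(*uv(.4387,-.1545,.0505),97.77)]);print(status.observe()['ft_torque'])
E
```

```text
u 0.5359 v -0.1539 z 0.05
[-0.0005, 0.1215, -0.0006, 0.0007, -0.0, -0.0011]
t 37.52 pos [ 0.5518 -0.0801  0.05  ] phi 97.8 j [-0.13  0.54  0.25  1.94 -0.2   0.69  1.95] w 0.306 F [-1.7 -1.1 -1.7] tilt [-0.001 -0.    -1.   ]
[-0.06238768  0.30680643 -0.02432227]
```

{"method": "step_arm", "body": {
  "rows": [
    [1,-0.0005,0.01,-0.0006,0,0,0],
    [1,-0.0005,0.022,-0.0006,0,0,0],
    [1,-0.0005,0.035,-0.0006,0,0,0],
    [1,-0.0005,0.05,-0.0006,0,0,0],
    [1,-0.0005,0.07,-0.0006,0,0,0],
    [1,-0.0005,0.09,-0.0006,0,0,0],
    [1,-0.0005,0.11,-0.0006,0,0,0],
    [1,-0.0005,0.125,-0.0006,0,0,0],
    [1,-0.0005,0.125,-0.0006,0,0,0]
  ]
}}

```text
clock: 38.27
position: [0.4505, -0.0944, 0.0502]
ee_rot: [-1.307, 1.144, 1.311]
force: [-1.6, 0.2, -5.1]
width: 0.303
```

```bash
python3 - <<'E'
from h import *
now();plan([(*uv(.434,-.154,.15),97.77),(0.415,-0.385,0.15,89.2)])
d=snap('wrist','w18')
d=snap('scene','s18');big('s18','s18b',(180,130,340,290),4)
E
```

```text
u 0.4336 v -0.1545 z 0.0502
[-0.1247, -0.0001, 0.0006, -0.0, 0.0003, -0.003]
[-0.1246, 0.0935, -0.3538, 0.1428, 0.0001, -0.003]
t 38.27 pos [ 0.4505 -0.0944  0.0502] phi 97.8 j [-0.1   0.43  0.25  2.17 -0.19  0.57  1.99] w 0.303 F [-1.6  0.2 -5.1] tilt [-0.003 -0.    -1.   ]
```

View pics/s18b.png

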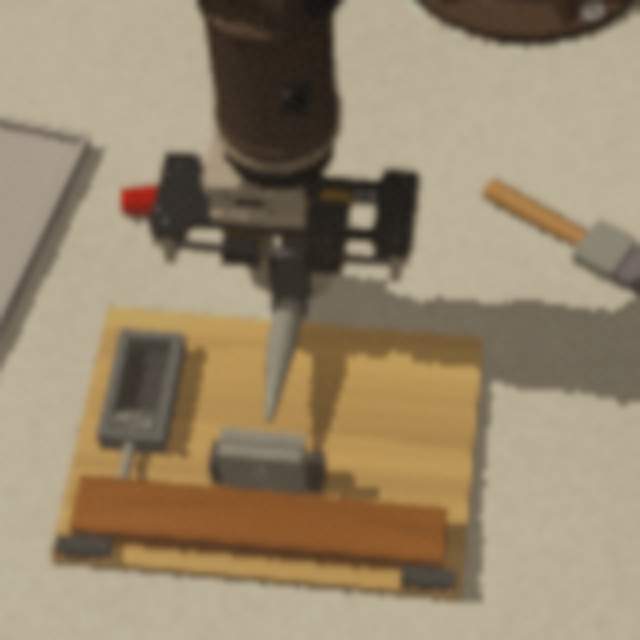

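View pics/w18.png

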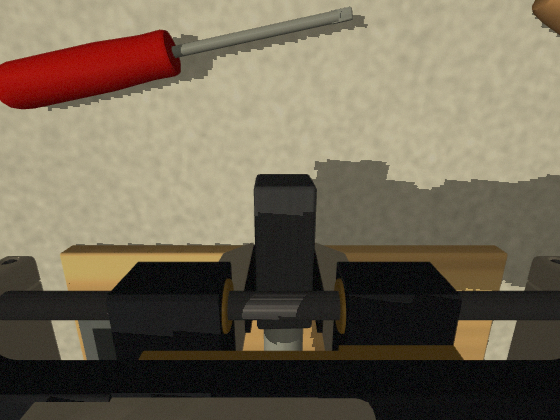

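{"method": "step_arm", "body": {
  "rows": [
    [1,-0.03,0,0,0,0,0],
    [1,-0.07,0,0,0,0,0],
    [1,-0.11,0,0,0,0,0],
    [1,-0.125,0.01,-0.04,0.02,0,0],
    [1,-0.125,0.02,-0.08,0.04,0,0],
    [1,-0.125,0.03,-0.12,0.06,0,0],
    [1,-0.125,0.04,-0.16,0.08,0,0],
    [1,-0.125,0.05,-0.2,0.1,0,0],
    [1,-0.125,0.06,-0.24,0.12,0,0],
    [1,-0.125,0.075,-0.28,0.143,0,0],
    [1,-0.125,0.085,-0.32,0.143,0,0],
    [1,-0.125,0.0935,-0.354,0.143,0,-0.003]
  ]
}}

```text
clock: 39.37
position: [0.4194, -0.3873, 0.1507]
ee_rot: [-1.203, 1.213, 1.196]
force: [0.7, 0.3, -3.8]
width: 0.305
```

{"method": "step_arm", "body": {
  "rows": [
    [1,0,0,0,0,0,0],
    [1,0,0,0,0,0,0],
    [1,0,0,0,0,0,0]
  ]
}}

```text
clock: 39.62
position: [0.4199, -0.3842, 0.1503]
ee_rot: [-1.202, 1.212, 1.197]
force: [-0.5, 0.2, -4.7]
width: 0.306
```

```bash
python3 - <<'E'
from h import *
plan([(0.415,-0.385,0.0125,89.2)])
d=snap('wrist','w19')
W=cloud(d,np.array(d['tool_from_camera']))
for r in (190,205,220,235,250):
    row=W[r,235:335]; x=row[:,0]; s=(x<-0.010)&(x>-.04); print(r,row[s][:,2].min().round(4),row[s][:,2].max().round(4),np.median(row[s][:,0]).round(4),np.median(row[s][:,1]).round(4))
E
```

```text
[0.1723, 0.0068, -0.0011, 0.0014, 0.0003, 0.0036]
t 39.62 pos [ 0.4199 -0.3842  0.1503] phi 89.3 j [ 0.35  0.43  0.41  1.83 -0.22  0.92  2.42] w 0.306 F [-0.5  0.2 -4.7] tilt [ 0.004  0.    -1.   ]
190 -0.0124 0.0151 -0.0224 0.0459
205 -0.0125 0.0143 -0.0225 0.039
220 -0.0122 0.015 -0.0223 0.0319
235 -0.0124 0.0146 -0.0221 0.0246
250 -0.0127 0.0246 -0.0222 0.0171
```

View pics/w19.png

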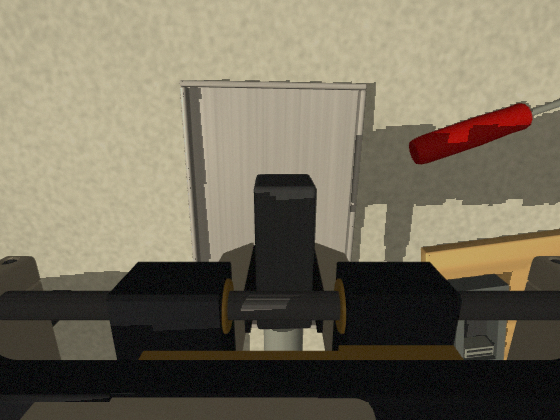

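{"method": "step_arm", "body": {
  "rows": [
    [1,0.04,0.006,-0.001,0,0,0],
    [1,0.08,0.006,-0.001,0,0,0],
    [1,0.12,0.006,-0.001,0,0,0.003],
    [1,0.15,0.006,-0.001,0,0,0.003],
    [1,0.165,0.006,-0.001,0,0,0.003],
    [1,0.171,0.006,-0.001,0,0,0.003],
    [1,0.1735,0.006,-0.001,0,0,0.003],
    [1,0.1735,0.006,-0.001,0,0,0.003],
    [1,0.1735,0.006,-0.001,0,0,0.003]
  ]
}}

```text
clock: 40.42
position: [0.4163, -0.3862, 0.0133]
ee_rot: [-1.203, 1.214, 1.197]
force: [0.1, 0.3, -3.6]
width: 0.303
```

```bash
python3 - <<'E'
from h import *
plan([(0.415,-0.385,0.0107,89.2)])
E
```

```text
[0.0032, 0.0017, 0.0014, 0.0014, -0.0017, 0.0028]
t 40.42 pos [ 0.4163 -0.3862  0.0133] phi 89.3 j [ 0.42  0.62  0.33  1.94 -0.32  0.63  2.52] w 0.303 F [ 0.1  0.3 -3.6] tilt [ 0.003 -0.002 -1.   ]
```

{"method": "step_arm", "body": {
  "rows": [
    [1,0.0015,0,0,0,0,0],
    [1,0.003,0,0,0,0,0],
    [1,0.003,0,0,0,0,0]
  ]
}}

```text
clock: 40.67
position: [0.4161, -0.3862, 0.0106]
ee_rot: [-1.202, 1.214, 1.197]
force: [0.0, 0.0, 4.1]
width: 0.3
```

{"method": "step_arm", "body": {
  "rows": [
    [0.3,0,0,0,0,0,0],
    [0.0,0,0,0,0,0,0],
    [-0.2,0,0,0,0,0,0],
    [-0.2,0,0,0,0,0,0],
    [-0.2,-0.02,0,0,0,0,0],
    [-0.2,-0.06,0,0,0,0,0],
    [-0.2,-0.1,0,0,0,0,0],
    [-0.2,-0.15,0,0,0,0,0],
    [-0.2,-0.2,0,0,0,0,0],
    [-0.2,-0.25,0,0,0,0,0],
    [-0.2,-0.28,0,0,0,0,0],
    [-0.2,-0.28,0,0,0,0,0]
  ]
}}

```text
clock: 41.67
position: [0.417, -0.3877, 0.2392]
ee_rot: [-1.208, 1.213, 1.191]
force: [0.7, -1.1, -0.2]
width: 0.599
```

```bash
python3 - <<'E'
from h import *
plan([(0.30,-0.385,0.25,89.2)])
d=snap('wrist','w20');snap('scene','s20')
E
```

```text
[-0.0147, 0.1462, 0.0013, 0.0009, -0.0053, 0.008]
t 41.67 pos [ 0.417  -0.3877  0.2392] phi 89.3 j [ 0.32  0.34  0.46  1.73 -0.17  1.1   2.38] w 0.599 F [ 0.7 -1.1 -0.2] tilt [ 0.008 -0.006 -1.   ]
```

View pics/w20.png

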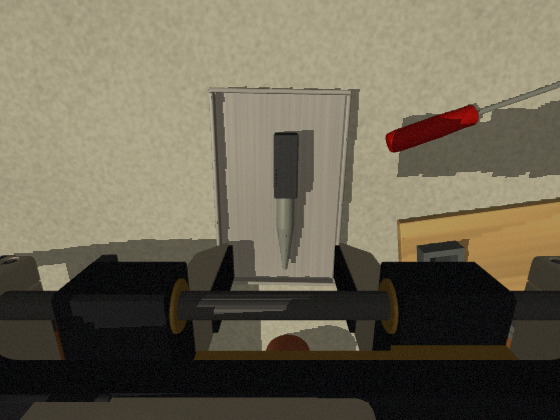

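View pics/s20.png

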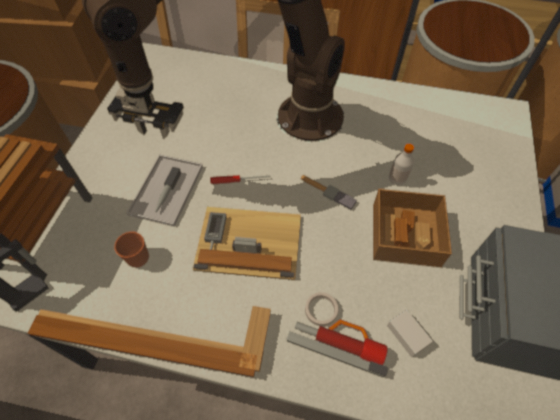

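```bash
python3 - <<'E'
from h import *
d=snap('top','t20');big('t20','t20b',(75,170,195,290),6);big('t20','t20c',(235,130,370,240),5)
a=cv2.imread('pics/top0.png').astype(int);b=cv2.imread('pics/t20.png').astype(int)
c=np.hstack([cv2.imread('pics/t20b.png')[:600,:],]);
p=dict(np.load('pics/scene0.npz'));q=dict(np.load('pics/s20.npz'))
W=cloud(q)
df=(np.abs(a-b).sum(2)).clip(0,255).astype(np.uint8);cv2.imwrite('pics/df.png',df)
W=cloud(d).reshape(-1,3);u=W[:,0]*np.cos(A)+W[:,1]*np.sin(A);v=-W[:,0]*np.sin(A)+W[:,1]*np.cos(A);z=W[:,2]
for lo in np.arange(.58,.616,.004):
    s=(u>=lo)&(u<lo+.004)&(z>.079)&(z<.095)
    if s.sum()>5: print(round(lo,3),s.sum(),v[s].min().round(4),v[s].max().round(4),((v[s].min()+v[s].max())/2).round(4))
E
```

```text
0.58 32 0.2957 0.4967 0.3962
0.584 29 -0.183 0.4952 0.1561
0.588 37 -0.1832 0.4961 0.1564
0.592 39 -0.1836 0.4945 0.1554
0.596 41 -0.4849 0.4936 0.0043
0.6 53 -0.4963 0.493 -0.0017
0.604 48 -0.5015 0.4932 -0.0041
0.608 19 -0.5078 0.4927 -0.0075
0.612 12 -0.5089 0.4912 -0.0089
0.616 10 -0.5131 0.4914 -0.0109
```

View pics/t20b.png

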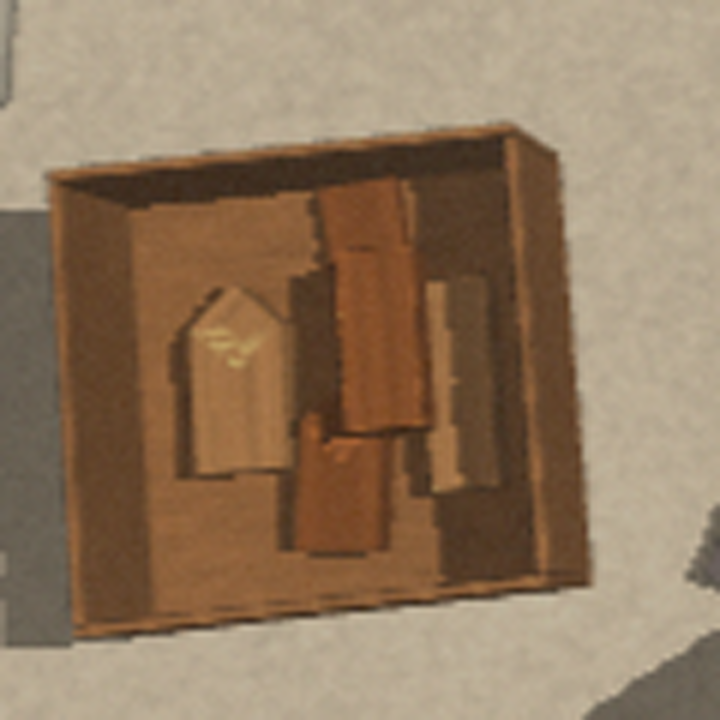

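View pics/df.png

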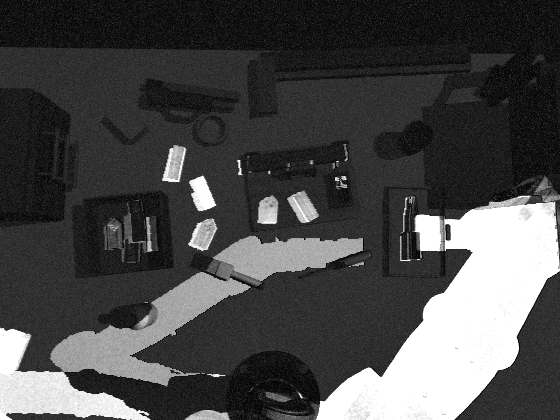

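View pics/t20.png

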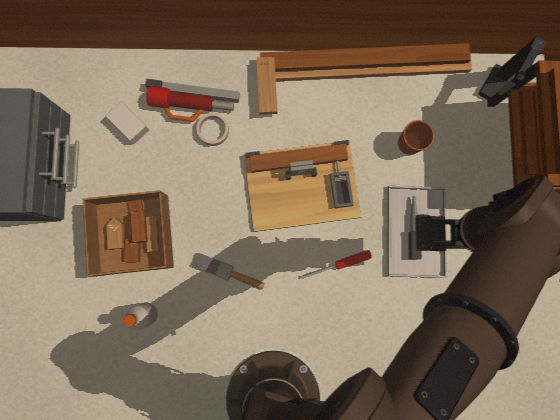

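```bash
python3 - <<'E'
from h import *
d=dict(np.load('pics/t20.npz'))
W=cloud(d).reshape(-1,3);u=W[:,0]*np.cos(A)+W[:,1]*np.sin(A);v=-W[:,0]*np.sin(A)+W[:,1]*np.cos(A);z=W[:,2]
for lo in np.arange(.576,.616,.003):
    s=(u>=lo)&(u<lo+.003)&(z>.079)&(z<.095)&(abs(v+.155)<.05)
    if s.sum()>5: print(round(lo,3),s.sum(),v[s].min().round(4),v[s].max().round(4),((v[s].min()+v[s].max())/2).round(4))
for r in rects(d,(390,180,415,280),0.0195,0.05): print(r)
arm.sign_off()
E
```

```text
0.585 24 -0.183 -0.1266 -0.1548
0.588 25 -0.1832 -0.1271 -0.1552
0.591 27 -0.1836 -0.1251 -0.1544
0.594 17 -0.184 -0.1255 -0.1548
0.597 26 -0.1842 -0.1258 -0.155
0.6 28 -0.185 -0.1264 -0.1557
0.603 26 -0.185 -0.1264 -0.1557
0.606 18 -0.1829 -0.1268 -0.1548
(2, [410, 213, 5, 46, 215], 0.4312, -0.3775, np.float64(0.0339), 122.9, 11.0, -2.1)
the job is handed in; nothing more can be done
```

The job is done and handed in at about 42 s of the 210 s allowed, with no check failing.

- **Offcuts:** All five were there, and all five are now in the cardboard bin. The last top view shows every one inside it.
- **Drift in:** I pushed it through both holes until its shoulder met the bracket. The rail started about 7.7 mm out of line, and the drift pulled it in without the gripper touching it. With the drift in, the two plates measured about 0.2 mm apart sideways.
- **Lock:** With the drift still in place I slid the lock about 22 mm until it stopped. Its rib then measured at its fully home position, with the bolt out to the rail.
- **Drift out:** I drew the drift out and laid it flat in the aluminium tray. In the last pictures the plates still lined up to within about 1 mm, which is the limit of the top camera's resolution.

Comparing the first and last top views, the cup, tape, glue, screwdriver and scraper had not moved. Contact forces stayed around 12 N at most in the readings. I saw neither the possible offcut knock nor any grip slip.

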